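# Load the carving turntable and index it a quarter turn

### The job

Take the blank with the round dome on top out of the stock rack and set it down gently, not dropped, in the carving turntable: between the two tall cheeks, flat on the floor and up against the low stop. Lift the turntable's plunger knob, turn the table a quarter turn clockwise as seen from above, so that the stop backs up the work on the side away from you, and let the index pin drop fully home in its hole there, two holes further on. Leave the other two blanks in their bays and do not disturb the tape measure or the other tools lying about.

Things in the scene. Friction and masses are not known exactly. Their poses are not given: they have to be found in the camera images.
- dome_blank: the blank to load: planed beech corner block, 66 mm along its x, 54 mm along its y, 42 mm high to its flat shoulder, about 0.12 kg, with a low round dome (52 mm across, 12 mm high, too shallow to grip, with a fine line turned round its foot) on top; origin at the centre of its underside, z up. It starts in one of the rack's three bays
- point_blank: another blank of the same size, with a low four-sided pyramid point (46 mm wide, 14 mm high, scribed round its foot) on top; stays in the rack; origin at the centre of its underside, axes as dome_blank
- flat_blank: another blank of the same size, with a plain flat top; stays in the rack; origin at the centre of its underside, axes as dome_blank
- stock_rack: fixed wooden rack, 74 mm deep along its x, 212 mm long along its y; origin at the centre of its underside. Floor 20 mm thick; four dividers (8 mm thick, 70 mm deep, 58 mm above the floor) at y = -102, -34, 34, 102 mm leave three bays 60 mm wide at y = -68, 0, 68 mm, open at both x ends. Blanks stand with their 66 mm along the rack's x: there they can only be gripped across their 66 mm ends
- turntable_base: fixed round index plate, radius 102 mm (foot 106 mm), 22 mm high; origin at the centre of its underside, on the turning axis. Three screw lugs, 13 mm high, reach out to 127 mm at -30, 90 and 210 degrees from its x. Eight holes 45 degrees apart on a 90 mm radius; at first the pin stands in the one at 225 degrees (front right, seen from the robot)
- goal_hole (a point): mouth of the hole where the pin must end, on the top of the index plate at 135 degrees from turntable_base's x (front left, seen from the robot), 90 mm from the axis; fixed; axes as turntable_base
- table (a joint): angle of the turning top (disc of radius 78 mm, upper face 46 mm above the bench) in rad: 0 at first, growing clockwise seen from above; 1.571 is a quarter turn. Friction about 0.12 Nm; locked while the pin is in a hole, but for a play of about 0.02 rad either way
- plunger (a joint): lift of the sprung index plunger in m: 0 fully home in a hole, 0.013 with the pin resting on the plate between holes, 0.018 at most. The spring presses it down with 3 N when home, 6 N when lifted; let go over a hole it drops home by itself; let go between holes it slides on the plate and drops into the next hole it reaches
- knob_grip (a point): gripping point of the plunger's round black knob: 34 mm in diameter, straight sides from 8 mm below to 9 mm above this point, top 14 mm above. It is 117 mm above the bench when home, 90 mm from the turning axis, and moves with table and plunger. The knob revolves freely; the hand need not turn. Below it: a barrel 18 mm thick up to 99 mm, on a bracket 62 mm high. Its x and y mean nothing
- nest (a point): on the turning top: centre of the nest's floor, 50 mm above the bench, where the blank's origin belongs. Two cheeks (10 mm thick, 50 mm long along its y, 50 mm high, rounded tops) face each other across its x, 69 mm apart, for the blank's 66 mm ends. The blank goes in with its x along this x, either way round, and can there only be gripped across its 54 mm sides
- stop_top (a point): middle of the upper edge of the nest's low stop, on the side that touches the blank: 27 mm from the nest's centre along the nest's +y and 10 mm above its floor. The stop is 54 mm long along x and 9 mm thick (beyond this point); fingers that hold the blank must stay above it. The nest's -y end is open; axes as nest
- root_sculpture: fixed; a root carving on a sawn block; its block spans x 0.479 to 0.597, y 0.164 to 0.295 and is 103 mm high; the root on it rises above x 0.53 to over 0.6 m; origin under the root
- bit_case: fixed: closed wooden case at the right front (the bench ends at x 0.35), spans x 0.364 to 0.459, y -0.385 to -0.145, 52 mm high, with a pencil and a sanding block on top (to 85 mm); origin under its middle
- drawer_cabinet: fixed: small drawer cabinet at the back right, spans x 0.602 to 0.739, y -0.374 to -0.156, 178 mm high (a folding rule on top, to 200 mm); its half-open middle drawer reaches forward to x 0.55; origin under its middle
- tape_measure: yellow tape measure, 71 x 86 mm, 64 mm high, loose; origin at the centre of its underside; leave alone
- gouge_a: carving gouge lying down between the drawer cabinet and the bit case, 170 mm along its x, 27 mm thick; another lies beside it; fixed; origin under its middle
- mallet: turned carver's mallet standing on its head, 76 mm across, 210 mm high; fixed; origin at the centre of its underside
- wedge: beech wedge lying flat behind the turntable, 114 x 57 mm, 22 mm high; fixed; origin at the centre of its underside

How it is judged:
At the end, for the whole second after the job is handed in: The dome blank sits in the nest: its underside on the nest's floor (within 3 mm) and level, its x along the nest's x, midway between the cheeks (within 4 mm) and within 6 mm of touching the low stop, at rest; the table stands at 1.571 rad (within 0.035) with the plunger home (below 3 mm) (x of dome_blank in the frame of nest between -0.004 and 0.004 m and y of dome_blank in the frame of nest between -0.006 and 0.003 m and z of dome_blank in the frame of nest between -0.004 and 0.003 m and angle between dome_blank's own z axis and vertical below 0.05 rad and angle between the x axis of dome_blank and the x axis of nest, either way round below 0.08 rad and value of joint table between 1.536 and 1.606 rad and value of joint plunger below 0.003 m and linear speed of dome_blank below 0.02 m/s).
It fails at once if another blank was shifted in or taken from the rack (distance of any of point_blank, flat_blank from where it was at the start of the episode above 0.012 m).
It fails at once if the tape measure was moved by more than 20 mm (distance of tape_measure from where it was at the start of the episode above 0.02 m).
It fails at once if the blank was dropped into the turntable (horizontal distance between dome_blank and nest below 0.05 m and contact force between the fingers and dome_blank below 0.05 N and linear speed of dome_blank above 0.35 m/s).
It also fails if it takes over 67 s, if anything falls off the work surface, if the arm or the gripper's body presses on something with over 40 N, if the wrist force passes 120 N, or if a joint passes its speed limit or range.

### The arm

A 7-joint arm with a two-finger parallel gripper is mounted at the origin on a cart in front of the work surface, level with it; the furniture and walls round the work are solid. World frame = base frame: x ahead of the robot, y to its left, z up, the work surface at z = 0. Lengths are in m, angles in rad, forces in N, time in s.
With the tool pointing down it reaches from about 0.4 to 0.85 m from the base axis. Payload 4.5 kg.
Tool frame: the origin (TCP) lies midway between the tips of the shut fingers; the grasp point (between the pads) lies r.grip_point_offset behind it (r.grip_point_offset is the distance from the TCP to the grasp point, in m); z points along the fingers, y is the line along which they close (so a half turn about z gives the same grasp; the last joint's range is limited). The gripper opens to 88 mm and grips with 3 to 60 N. Pads are 18 mm wide; open, the fingers measure 123 mm over their backs; the gripper's body (75 mm by 187 mm) begins 45 mm behind the grasp point.
Start: joints at [-1.281, 0.689, -0.195, 1.565, 0.157, 0.902, -0.215], TCP at [0.158, 0.605, 0.207] pointing down, gripper open.
Joint ranges: [-3.01, 3.01], [-0.46, 2.08], [-1.47, 1.51], [0.13, 2.56], [-1, 4.14], [0.04, 2.09], [-2.66, 2.66]. Speed limits (rad/s): [2.57, 2.57, 3.14, 3.14, 3.14, 3.14, 3.14].

### API

Orientations are given as a unit quaternion [x, y, z, w].
In Python, from plant import r gives the robot as it stands.
- The arm moves only by the shell command python3 -m jog 'ROWS' [FORCE]. ROWS is JSON, a list of rows, each an object of numbers: "wx", "wy", "wz": the turn, a rotation vector about the world's x, y, z as a fraction of full scale; "dx", "dy", "dz": the shift along the world's x, y, z as a fraction of full scale; "hand": the closure, from 0 (fully open) to 1 (shut). In form: [{"wx": .., "wy": .., "wz": .., "dx": .., "dy": .., "dz": .., "hand": ..}, ...]. A call has 1 to 5 rows; each row shifts and turns the commanded pose from where the row before left it; what a row does not reach is not made up. Full scale, the value 1, is 0.25 m for a shift and 2 rad for a turn. A row lasts 1/12 s, in which the tool goes at most 41.7 mm and 7.16 degrees, less where a joint would pass 70% of its speed; a pose out of reach is approached as far as the arm can. A call with a number of a shift or a turn outside -1 to 1 is refused whole. A call with a gripper value outside its range is refused whole. The fingers move at their own pace and stop on an object; FORCE is the grip in N (left out, the last holds). Time passes only in rows, so rows that do not move let the fingers close. It gives the time, the measured TCP pose, the force, the opening and the grip force at its end, in the units of the state.
- r.get_state(): the state, without advancing time (a new reading comes with each control period).
- r.snapshot(name): name is "scene" or "top"; returns the picture (480x640x3 uint8, red, green, blue); there is no depth.
- r.camera_info(name): a dict with "mtx" (3x3 intrinsics, pixels), "R" (3x3) and "t" (3): a world point X has camera coordinates R X + t. Camera axes: x right, y down, z forward; pixel columns grow to the right and rows downward; lengths in m; the calibration is good to about 2 mm. A picture is of the moment at which its call begins. camera_info takes no time and is no camera call.
- r.finish_job(): hands the job in; it is judged then, once.
Trained networks look in the newest picture that a camera, given by its name, has taken for a name from the list of things; names that differ only in an ending like _2 or _b are one class to them, and where a whole thing is asked for, a point or a joint stands for the part that bears it (a point fixed in the world has none). Each returns a list of dicts, best first, with "p" (0 to 1); they miss things now and then, are a little off and sometimes report something else, mostly with a low value. They report only what shows in the picture. A call takes as long as a camera call.
- r.search_frame(camera, query): "bbox" ([left, top, right, bottom] in pixels, round what is visible of it).
- r.masks_of(camera, query): "region" (480x640 bool, what is visible of it) and "bbox" ([left, top, right, bottom] in pixels, round what is visible of it).
The state is a dict: "clock": time; "q": joint angles; "qd": joint speeds; "joint_torque": joint torques, N m; "tool_pos": TCP position; "eef_rot": TCP orientation; "contact_force": force on the tool from outside, world axes, zero at the start; "moment": the same for the moment, N m; "opening": opening from 0.0 (shut) to 1.0 (fully open); "finger_force": force on a finger pad.
Only numpy, scipy, OpenCV 4.12 (cv2) and the standard library are available. Lean on these libraries where they do the work, as an engineer would, in place of code of your own. Each camera call takes 0.05 s, during which the arm holds its last target. There are 200 camera calls.

## Working session

There is one attempt and no reset: what is moved stays moved. The work goes in short steps, Python scripts to look and compute and a shell command to move; the robot and the scene stay as the last step left them, time stands still between calls to the robot, and variables do not carry over. Pictures are saved under pics/ and viewed, at most 10 in all, crops included, and the job is handed in when it is done.

```bash
ls; mkdir -p pics; python3 - <<'E'
from plant import r
import cv2,numpy as np
for n in("scene","top"):
    im=r.snapshot(n); cv2.imwrite(f"pics/{n}0.png",im[:,:,::-1])
    c=r.camera_info(n); print(n,np.round(c["mtx"],1).tolist(),np.round(c["R"],3).tolist(),np.round(c["t"],3).tolist())
    for q in("dome_blank","point_blank","flat_blank","stock_rack","turntable_base","knob_grip","nest","stop_top","tape_measure","mallet","wedge"):
        try:
            print(q,[(np.round(d["bbox"]).astype(int).tolist(),round(d["p"],2)) for d in r.search_frame(n,q)[:3]])
        except Exception as e: print(q,e)
s=r.get_state(); print(s["clock"],r.grip_point_offset,s["tool_pos"],s["eef_rot"],s["opening"])
E
```

```text
pics
scene [[461.8, 0.0, 315.4], [0.0, 461.8, 243.3], [0.0, 0.0, 1.0]] [[0.771, -0.637, 0.011], [-0.349, -0.437, -0.829], [0.533, 0.635, -0.559]] [-0.398, 0.28, 0.772]
dome_blank [([180, 212, 202, 236], 0.64)]
point_blank [([198, 234, 230, 258], 0.73), ([301, 227, 370, 301], 0.19)]
flat_blank [([339, 250, 354, 267], 0.69), ([176, 200, 238, 276], 0.61), ([186, 223, 211, 249], 0.59)]
stock_rack [([300, 230, 368, 296], 0.46)]
turntable_base [([290, 228, 385, 313], 0.91)]
knob_grip [([338, 250, 355, 266], 0.72)]
nest [([301, 229, 367, 297], 0.59)]
stop_top [([300, 231, 370, 297], 0.9)]
tape_measure [([284, 303, 306, 343], 0.95)]
mallet [([397, 196, 429, 277], 0.91)]
wedge [([312, 226, 354, 245], 0.82)]
top [[563.2, 0.0, 316.8], [0.0, 563.2, 244.8], [0.0, 0.0, 1.0]] [[-0.097, -0.995, -0.005], [-0.965, 0.095, -0.246], [0.245, -0.019, -0.969]] [0.067, 0.573, 1.107]
dome_blank [([144, 326, 170, 361], 0.78)]
point_blank []
flat_blank [([177, 324, 202, 365], 0.76)]
stock_rack [([132, 326, 245, 360], 0.74)]
turntable_base [([267, 197, 368, 299], 0.56), ([140, 325, 170, 365], 0.4)]
knob_grip [([352, 249, 372, 268], 0.47)]
nest [([286, 216, 370, 283], 0.85)]
stop_top [([284, 214, 371, 286], 0.7)]
tape_measure [([348, 317, 389, 347], 0.72), ([351, 250, 372, 267], 0.43)]
mallet [([349, 150, 380, 200], 0.61)]
wedge [([251, 189, 267, 239], 0.93), ([266, 197, 368, 301], 0.25)]
1.2 0.0187 [0.15812952 0.60469304 0.20652867] [1.27518154e-01 9.91836236e-01 3.18262522e-05 7.21515777e-06] 0.9984556726422642
```

View pics/scene0.png

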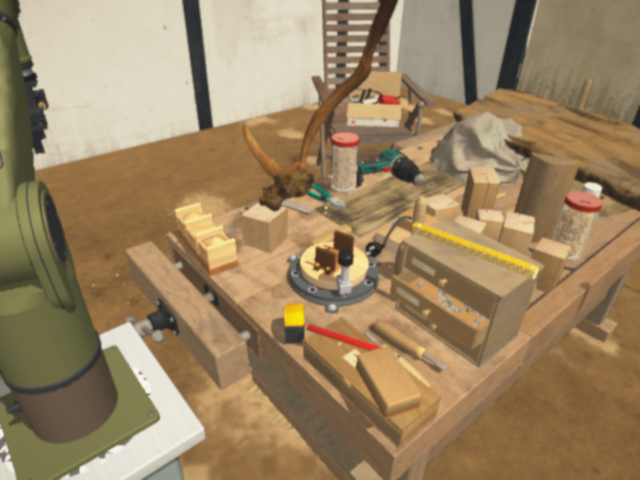

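View pics/top0.png

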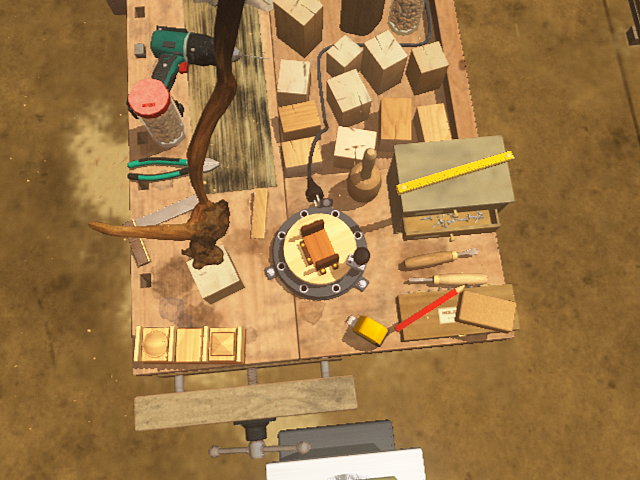

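The top view shows the rack at the front left, with the dome in the left bay (about 156,344), the flat blank in the middle and the point on the right. The turntable is at about (320,250), with its knob at (361,257). In the scene view the rack is at about (207,240) and the turntable at (337,270). Next I'll zoom in.

```bash
cat > h.py <<'E'
import numpy as np,cv2
from plant import r
C={n:r.camera_info(n) for n in("scene","top")}
def ray(n,u,v):
    c=C[n];R=np.array(c["R"]);t=np.array(c["t"]);d=R.T@np.linalg.solve(np.array(c["mtx"]),[u,v,1.]);return -R.T@t,d/np.linalg.norm(d)
def onz(n,u,v,z):
    o,d=ray(n,u,v);return o+d*(z-o[2])/d[2]
def tri(a,b):  # a pixel in top, b in scene
    o1,d1=ray("top",*a);o2,d2=ray("scene",*b)
    k=np.linalg.lstsq(np.c_[d1,-d2],o2-o1,rcond=None)[0]
    p,q=o1+k[0]*d1,o2+k[1]*d2;return (p+q)/2,np.linalg.norm(p-q)
def proj(n,X):
    c=C[n];p=np.array(c["mtx"])@(np.array(c["R"])@np.array(X,float)+np.array(c["t"]));return p[:2]/p[2]
def crop(im,x,y,w,h,s):
    o=cv2.resize(im[y:y+h,x:x+w],None,fx=s,fy=s,interpolation=cv2.INTER_CUBIC)
    for i in range(0,w,10):
        cv2.line(o,(i*s,0),(i*s,4),(255,0,0),1)
        if i%20==0: cv2.putText(o,str(x+i),(i*s,14),0,.38,(255,0,0),1)
    for i in range(0,h,10):
        cv2.line(o,(0,i*s),(4,i*s),(255,0,0),1)
        if i%20==0: cv2.putText(o,str(y+i),(5,i*s+4),0,.38,(255,0,0),1)
    return o
E
python3 - <<'E'
from h import *
t=cv2.imread("pics/top0.png");s=cv2.imread("pics/scene0.png")
a=crop(t,126,318,130,56,6);b=crop(s,170,195,80,85,3)
m=np.zeros((600,780,3),np.uint8);m[:336]=a;m[340:595,:240]=b
m[340:600,250:775]=crop(s,282,222,105,52,5)
cv2.imwrite("pics/z1.png",m)
cv2.imwrite("pics/z2.png",crop(t,260,190,118,116,5))
for n in("top","scene"):
    k=[d for d in r.masks_of(n,"knob_grip")][:2]
    for d in k:
        ys,xs=np.nonzero(d["region"]);print(n,"knob",d["p"],xs.mean(),ys.mean(),d["bbox"],len(xs))
    for q in("turntable_base","dome_blank","nest","stock_rack"):
      for d in r.masks_of(n,q)[:2]:
        ys,xs=np.nonzero(d["region"]);print(n,q,round(d["p"],2),xs.mean(),ys.mean(),d["bbox"],len(xs))
E
```

```text
top knob 0.49 361.23376623376623 255.44588744588745 [352.2, 247.9, 370.2, 266.2] 231
top turntable_base 0.79 319.16510318949344 252.97721790404717 [263.4, 198.3, 368.7, 298.9] 7462
top turntable_base 0.41 258.9745889387145 212.53363228699553 [252.0, 189.1, 266.7, 238.1] 669
top dome_blank 0.7 155.18568232662193 344.3434004474273 [142.4, 328.0, 166.4, 362.0] 894
top dome_blank 0.32 457.64262820512823 278.56410256410254 [411.0, 270.9, 487.7, 283.5] 624
top nest 0.79 322.118756936737 249.4708102108768 [283.2, 213.3, 368.7, 282.2] 4505
top stock_rack 0.6 192.51834430856067 345.3207902163688 [135.8, 326.6, 246.1, 363.8] 1063
scene knob 0.57 344.9189189189189 258.2432432432432 [338.5, 250.5, 350.1, 266.4] 185
scene turntable_base 0.91 333.7392368904305 273.54417465823303 [290.7, 229.6, 383.8, 314.6] 4901
scene dome_blank 0.73 188.37179487179486 218.64957264957266 [178.5, 210.7, 205.5, 234.8] 234
scene nest 0.69 334.5005174197999 263.93273542600895 [298.7, 231.3, 369.0, 295.3] 2899
scene stock_rack 0.9 208.9510989010989 243.60714285714286 [176.2, 202.7, 237.4, 276.6] 1820
scene stock_rack 0.54 209.16725978647688 244.82562277580072 [200.4, 233.1, 228.7, 263.7] 281
```

View pics/z1.png

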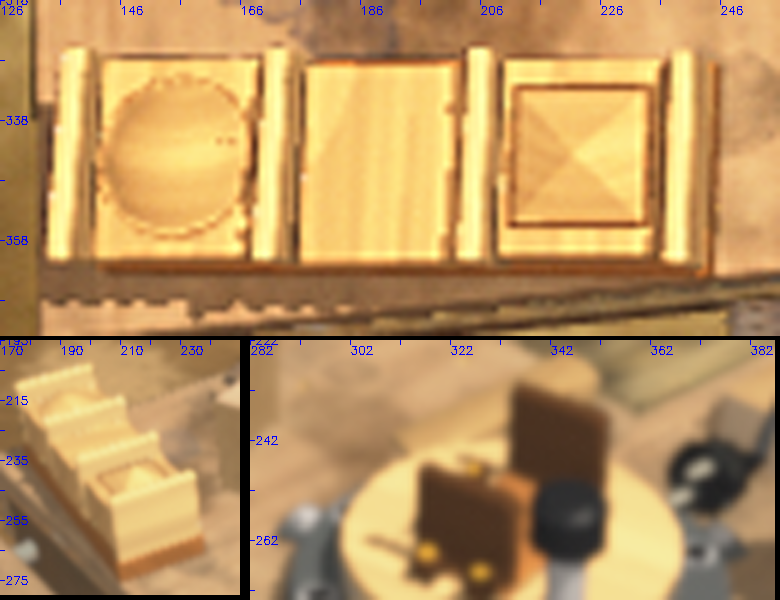

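View pics/z2.png

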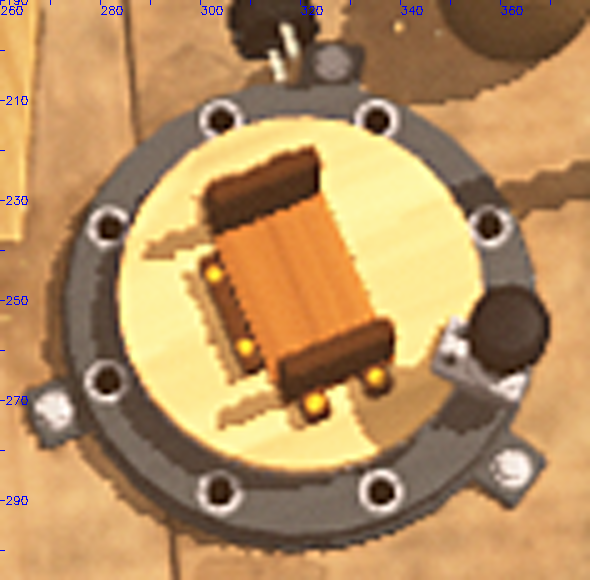

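The zooms show seven open holes. The eighth, hidden one is the front-right hole under the knob at (361,256), and the goal hole is at (301.5,288). The cheeks run from upper left (312,222) to lower right (327,262), and the stop is on the left at (304,258). The dome is in the left bay at about (155,344). Next I'll fit the known geometry to these points.

```bash
cat > fit.py <<'E'
from h import *
from scipy.optimize import least_squares as LS
t=cv2.cvtColor(cv2.imread("pics/top0.png"),cv2.COLOR_BGR2GRAY).astype(float)
# holes
H=[]
for u,v in[(302,213.5),(333,213.5),(279.5,235),(355.5,234.5),(279,266),(301.5,288),(334,288)]:
    for _ in range(3):
        ys,xs=np.mgrid[int(v)-3:int(v)+5,int(u)-3:int(u)+5];g=t[ys,xs]
        w=np.clip(75-g,0,None)*(np.hypot(xs-u,ys-v)<3.2);u,v=(w*xs).sum()/w.sum(),(w*ys).sum()/w.sum()
    H.append((u,v))
H=np.array(H);print(np.round(H,1).tolist())
P=np.array([onz("top",u,v,.022)[:2] for u,v in H])
def res(p):
    d=P-p[:2];a=np.arctan2(d[:,1],d[:,0]);e=(a-p[2]+np.pi/8)%(np.pi/4)-np.pi/8
    return np.r_[np.hypot(*d.T)-.09,e*.09]
s=LS(res,[*P.mean(0),.4]);c=s.x;print("base",np.round(c,4),np.degrees(c[2]),"rms mm",1e3*np.sqrt((s.fun**2).mean()))
for n,a in(("pin",225),("goal",135)):
    b=c[2]+np.radians(a);print(n,np.round(c[:2]+.09*np.array([np.cos(b),np.sin(b)]),4))
print("knob tri",tri((361.2,255.8),(344.7,258.4)), "top@.117->",onz("top",361.2,255.8,.125))
# rack
f=lambda u,v:((u+.5)/6-.5+126,(v+.5)/6-.5+318)
D=np.array([f(*q) for q in[(78,48),(61,261),(279,47),(267,261),(481,47),(472,262),(683,51),(678,262)]])
Q=np.array([onz("top",u,v,.078)[:2] for u,v in D])
M=np.array([(x,y) for y in(.102,.034,-.034,-.102) for x in(.035,-.035)])
rt=lambda p,m:p[:2]+m@np.array([[np.cos(p[2]),np.sin(p[2])],[-np.sin(p[2]),np.cos(p[2])]])
s=LS(lambda p:(rt(p,M)-Q).ravel(),[.4,.3,0]);k=s.x;print("rack",np.round(k,4),"res mm",np.round(s.fun*1e3,1))
print("dome bay",rt(k,np.array([[0,.068]])))
print("rack corner tri: ",tri(D[6],(233.0,241.5)) )
# nest: cheek top edges etc from z2 crop
g=lambda u,v:((u+.5)/5-.5+260,(v+.5)/5-.5+190)
for nm,u,v,z in[("floor TL",215,232,.05),("floor TR",320,192,.05),("floor R",376,318,.05),("cheekA TL",205,188,.1),("cheekA TR",318,152,.1),("cheekB TL",277,360,.1),("cheekB TR",392,323,.1),("dome c",0,0,.062)]:
    q=g(u,v) if nm!="dome c" else f(175,156)
    print(nm,np.round(q,1),np.round(onz("top",*q,z),4))
# known boxes for camera check
for X in[(.364,-.145,.052),(.459,-.145,.052),(.602,-.156,.178)]: print(X,proj("top",X),proj("scene",X))
for q in((353,322),(386,345)): print("tape",onz("top",*q,.064))
for q in((270,330),(280,320)): print(q,onz("top",*q,0))
E
python3 fit.py
```

```text
[[303.8, 213.8], [335.0, 213.8], [281.5, 235.4], [357.5, 235.0], [281.1, 266.0], [303.5, 288.1], [335.8, 288.1]]
base [0.5759 0.0059 0.2985] 17.101008496711803 rms mm 0.16484438898671114
pin [ 0.5338 -0.0736]
goal [0.4964 0.0481]
knob tri (array([ 0.53339461, -0.07332469,  0.11454381]), np.float64(0.001915300397297465)) top@.117-> [ 0.53186408 -0.07284554  0.125     ]
rack [ 0.3982  0.2869 -0.0987] res mm [ 0.1  0.4  0.1  0.3 -0.4 -0.2 -0.   0.4 -0.5 -0.4  0.1  0.1  0.7 -0.8
  0.   0.1]
dome bay [[0.4048966  0.35453208]]
rack corner tri:  (array([0.42175612, 0.18482125, 0.06801969]), np.float64(0.003830907714417762))
floor TL [302.6 236. ] [0.6042 0.0396 0.05  ]
floor TR [323.6 228. ] [ 0.6175 -0.007   0.05  ]
floor R [334.8 253.2] [ 0.5598 -0.0251  0.05  ]
cheekA TL [300.6 227.2] [0.6096 0.0417 0.1   ]
cheekA TR [323.2 220. ] [ 0.6205 -0.0061  0.1   ]
cheekB TL [315.  261.6] [0.5346 0.0192 0.1   ]
cheekB TR [338.  254.2] [ 0.5454 -0.0288  0.1   ]
dome c [154.8 343.6] [0.4056 0.3576 0.062 ]
(0.364, -0.145, 0.052) [403.32919721 340.35945359] [301.91126379 337.83421447]
(0.459, -0.145, 0.052) [397.20080626 294.41610275] [340.43688294 315.40255174]
(0.602, -0.156, 0.178) [401.85143605 210.15858041] [401.73773783 238.26710288]
tape [ 0.4097793  -0.04622497  0.064     ]
tape [ 0.35741994 -0.10718541  0.064     ]
(270, 330) [0.41686537 0.12814472 0.        ]
(280, 320) [0.4360975  0.10509294 0.        ]
```

```bash
cat > ov.py <<'E'
from h import *
def nestpts(c,a):
    ca,sa=np.cos(a),np.sin(a);L=[]
    T=lambda x,y,z:(c[0]+ca*x-sa*y,c[1]+sa*x+ca*y,z)
    for s in(1,-1):
        for x in(34.5,44.5):
            L.append([T(s*x/1e3,y/1e3,z/1e3) for y,z in((-25,50),(-25,90),(-21,97),(-14,100),(14,100),(21,97),(25,90),(25,50),(-25,50))])
    L.append([T(x/1e3,y/1e3,.06) for x,y in((-27,27),(27,27),(27,36),(-27,36),(-27,27))])
    return L
def draw(img,n,L,x,y,s,col):
    for l in L: cv2.polylines(img,[np.round([((proj(n,p)-[x,y]+.5)*s) for p in l]).astype(int)],False,col,1)
E
python3 - <<'E'
from ov import *
t=cv2.imread("pics/top0.png");s=cv2.imread("pics/scene0.png")
m=np.zeros((600,800,3),np.uint8)
a=crop(t,290,210,60,70,8)
draw(a,"top",nestpts((.5759,.0059),.2985),290,210,8,(0,255,0));m[:560,:480]=a
b=crop(s,305,225,60,55,5);draw(b,"scene",nestpts((.5759,.0059),.2985),305,225,5,(0,255,0));m[:275,490:790]=b
X=.364,.459
c=crop(t,385,282,70,70,4);draw(c,"top",[[(.364,-.145,.052),(.459,-.145,.052)],[(.364,-.145,.052),(.364,-.385,.052)]],385,282,4,(0,255,0));m[300:580,490:770]=c
cv2.imwrite("pics/ov1.png",m)
E
```

```text
(no output)
```

View pics/ov1.png

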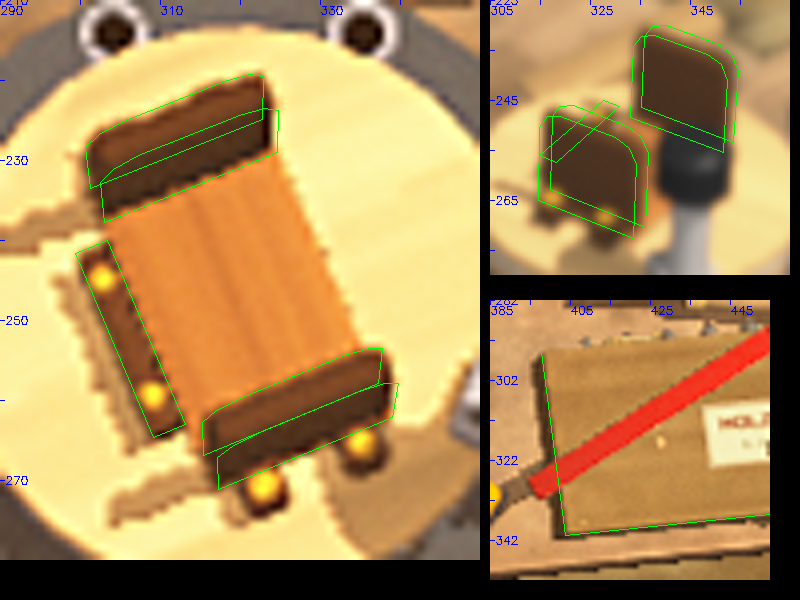

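The overlay matches in both views, so the nest is centred on the turning axis at (0.576, 0.006) with its x at 17°. The bit-case edges also agree with the text, so the calibration is good.

The plan is to pick the blank across its 66 mm ends, set it on the bench at about (0.42, 0.065), regrasp it across its 54 mm sides, and place it in the nest. After that I'll work the knob.

```bash
cat > st.py <<'E'
from h import *
import sys
from scipy.spatial.transform import Rotation as Ro
s=r.get_state();p=s["tool_pos"];R=Ro.from_quat(s["eef_rot"]).as_matrix()
print("t",round(s["clock"],2),"p",np.round(p,4),"close ang",round(np.degrees(np.arctan2(R[1,1],R[0,1])),2),"tilt",np.round(R[:2,2],4),"open mm",round(s["opening"]*88,1),"ff",np.round(s["finger_force"],1),"F",np.round(s["contact_force"],1),"q",np.round(s["q"],2))
if len(sys.argv)>4: # target x y z ang -> total full-scale units
    g=np.array([float(v) for v in sys.argv[1:5]]);da=(np.radians(g[3])-np.arctan2(R[1,1],R[0,1]));da=(da+np.pi/2)%np.pi-np.pi/2
    print("need dx dy dz wz",np.round(np.r_[(g[:3]-p)/.25,da/2],3))
E
for i in 1 2 ; do python3 -m jog '[{"dx":0.0823,"dy":-0.0834,"dz":-0.019,"wz":-0.0589,"hand":0},{"dx":0.0823,"dy":-0.0834,"dz":-0.019,"wz":-0.0589,"hand":0},{"dx":0.0823,"dy":-0.0834,"dz":-0.019,"wz":-0.0589,"hand":0},{"dx":0.0823,"dy":-0.0834,"dz":-0.019,"wz":-0.0589,"hand":0},{"dx":0.0823,"dy":-0.0834,"dz":-0.019,"wz":-0.0589,"hand":0}]' 40; done
python3 -m jog '[{"dx":0.0823,"dy":-0.0834,"dz":-0.019,"wz":-0.0589,"hand":0},{"dx":0.0823,"dy":-0.0834,"dz":-0.019,"wz":-0.0589,"hand":0},{"dx":0,"hand":0},{"dx":0,"hand":0}]'
python3 st.py .405 .3545 .0313 -5.66
```

```text
t 1.7 p [0.1581 0.6047 0.2065] close ang 75.35 tilt [0. 0.] open mm 87.4 ff 0.0 F [ 0.6 -1.1 -0.3] q [-1.28  0.69 -0.19  1.57  0.16  0.9  -0.22]
need dx dy dz wz [ 0.988 -1.001 -0.701 -0.707]invalid input
invalid input
invalid input
```

```bash
python3 -m jog '[{"wx":0,"wy":0,"wz":-0.0589,"dx":0.0823,"dy":-0.0834,"dz":-0.019,"hand":0},{"wx":0,"wy":0,"wz":-0.0589,"dx":0.0823,"dy":-0.0834,"dz":-0.019,"hand":0},{"wx":0,"wy":0,"wz":-0.0589,"dx":0.0823,"dy":-0.0834,"dz":-0.019,"hand":0},{"wx":0,"wy":0,"wz":-0.0589,"dx":0.0823,"dy":-0.0834,"dz":-0.019,"hand":0}]' 40
python3 st.py .405 .3545 .0313 -5.66
```

```text
clock: 2.03
tool_pos: [0.2411, 0.5204, 0.1875]
eef_rot: [0.358, 0.934, 0.0, 0.0]
contact_force: [-0.1, 0.0, -1.1]
opening: 1.002
finger_force: 0.0
t 2.03 p [0.2411 0.5204 0.1875] close ang 48.04 tilt [0.0002 0.0004] open mm 88.2 ff 0.0 F [-0.1  0.  -1.1] q [-1.18  0.64 -0.07  1.75  0.06  0.75 -0.44]
need dx dy dz wz [ 0.655 -0.664 -0.625 -0.469]
```

```bash
python3 -m jog '[{"wx":0,"wy":0,"wz":-0.0589,"dx":0.0823,"dy":-0.0834,"dz":-0.019,"hand":0},{"wx":0,"wy":0,"wz":-0.0589,"dx":0.0823,"dy":-0.0834,"dz":-0.019,"hand":0},{"wx":0,"wy":0,"wz":-0.0589,"dx":0.0823,"dy":-0.0834,"dz":-0.019,"hand":0},{"wx":0,"wy":0,"wz":-0.0589,"dx":0.0823,"dy":-0.0834,"dz":-0.019,"hand":0}]' >/dev/null
python3 -m jog '[{"wx":0,"wy":0,"wz":-0.0589,"dx":0.0823,"dy":-0.0834,"dz":-0.019,"hand":0},{"wx":0,"wy":0,"wz":-0.0589,"dx":0.0823,"dy":-0.0834,"dz":-0.019,"hand":0},{"wx":0,"wy":0,"wz":-0.0589,"dx":0.0823,"dy":-0.0834,"dz":-0.019,"hand":0},{"wx":0,"wy":0,"wz":-0.0589,"dx":0.0823,"dy":-0.0834,"dz":-0.019,"hand":0},{"wx":0,"wy":0,"wz":0,"dx":0,"dy":0,"dz":0,"hand":0}]' >/dev/null
python3 st.py .405 .3545 .0313 -5.66
python3 - <<'E'
from h import *
t=r.snapshot("top")[:,:,::-1];s=r.snapshot("scene")[:,:,::-1]
m=np.zeros((600,800,3),np.uint8)
a=crop(t,100,270,130,110,4);m[:440,:520]=a
b=crop(s,150,130,130,150,2);m[:300,530:790]=b
cv2.imwrite("pics/p1.png",m)
E
```

```text
t 2.78 p [0.4101 0.3483 0.1492] close ang -6.45 tilt [ 0.0034 -0.0044] open mm 87.8 ff 0.0 F [ 0.5 -0.4  0.4] q [-0.89  0.66  0.16  1.9  -0.17  0.59 -0.74]
need dx dy dz wz [-0.02   0.025 -0.472  0.007]
```

View pics/p1.png

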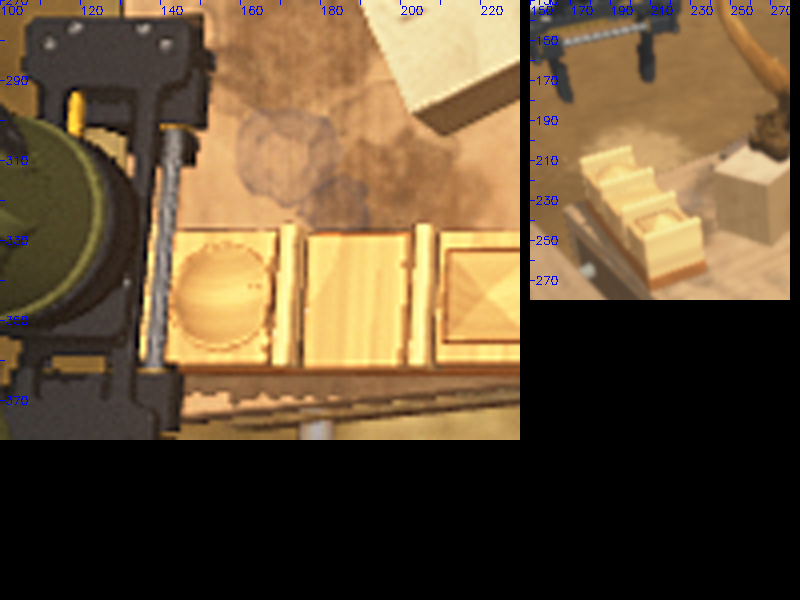

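The picture shows the hand high above the left bay, offset only by parallax. The fingers straddle the rack's x direction, and all three blanks are untouched. Next I correct the position and go down.

```bash
python3 -m jog '[{"wx":0,"wy":0,"wz":0.007,"dx":-0.02,"dy":0.025,"dz":0,"hand":0},{"wx":0,"wy":0,"wz":0,"dx":0,"dy":0,"dz":-0.1,"hand":0},{"wx":0,"wy":0,"wz":0,"dx":0,"dy":0,"dz":-0.1,"hand":0},{"wx":0,"wy":0,"wz":0,"dx":0,"dy":0,"dz":0,"hand":0},{"wx":0,"wy":0,"wz":0,"dx":0,"dy":0,"dz":0,"hand":0}]'  >/dev/null
python3 st.py .405 .3545 .0313 -5.66
```

```text
t 3.3 p [0.3979 0.362  0.0991] close ang -4.63 tilt [-0.0026 -0.0007] open mm 87.7 ff 0.0 F [ 0.2 -0.1 -0.4] q [-0.89  0.74  0.12  1.93 -0.18  0.48 -0.73]
need dx dy dz wz [ 0.028 -0.03  -0.271 -0.009]
```

```bash
python3 -m jog '[{"wx":0,"wy":0,"wz":-0.007,"dx":0.02,"dy":-0.025,"dz":0,"hand":0},{"wx":0,"wy":0,"wz":0,"dx":0,"dy":0,"dz":0,"hand":0},{"wx":0,"wy":0,"wz":0,"dx":0,"dy":0,"dz":0,"hand":0},{"wx":0,"wy":0,"wz":0,"dx":0,"dy":0,"dz":0,"hand":0}]'  >/dev/null
python3 st.py .405 .3545 .0313 -5.66
python3 -m jog '[{"wx":0,"wy":0,"wz":0,"dx":0,"dy":0,"dz":0,"hand":0},{"wx":0,"wy":0,"wz":0,"dx":0,"dy":0,"dz":0,"hand":0}]'  >/dev/null
python3 st.py .405 .3545 .0313 -5.66
```

```text
t 3.63 p [0.4056 0.3548 0.1005] close ang -5.67 tilt [0.0014 0.0013] open mm 88.2 ff 0.0 F [ 0.5  0.2 -0.4] q [-0.88  0.74  0.12  1.93 -0.18  0.48 -0.72]
need dx dy dz wz [-0.003 -0.001 -0.277  0.   ]
t 3.8 p [0.4051 0.3547 0.0999] close ang -5.64 tilt [0.0004 0.0006] open mm 88.2 ff 0.0 F [0.3 0.2 0.2] q [-0.88  0.74  0.12  1.93 -0.18  0.48 -0.72]
need dx dy dz wz [-0.    -0.001 -0.274 -0.   ]
```

```bash
python3 -m jog '[{"wx":0,"wy":0,"wz":0,"dx":0,"dy":0,"dz":-0.08,"hand":0},{"wx":0,"wy":0,"wz":0,"dx":0,"dy":0,"dz":-0.08,"hand":0},{"wx":0,"wy":0,"wz":0,"dx":0,"dy":0,"dz":-0.06,"hand":0},{"wx":0,"wy":0,"wz":0,"dx":0,"dy":0,"dz":-0.04,"hand":0},{"wx":0,"wy":0,"wz":0,"dx":0,"dy":0,"dz":-0.014,"hand":0}]'  >/dev/null
python3 -m jog '[{"wx":0,"wy":0,"wz":0,"dx":0,"dy":0,"dz":0,"hand":0},{"wx":0,"wy":0,"wz":0,"dx":0,"dy":0,"dz":0,"hand":0.3},{"wx":0,"wy":0,"wz":0,"dx":0,"dy":0,"dz":0,"hand":0.6},{"wx":0,"wy":0,"wz":0,"dx":0,"dy":0,"dz":0,"hand":0.6}]' 25 >/dev/null
python3 st.py .405 .3545 .0313 -5.66
python3 -m jog '[{"wx":0,"wy":0,"wz":0,"dx":0,"dy":0,"dz":0,"hand":0.6},{"wx":0,"wy":0,"wz":0,"dx":0,"dy":0,"dz":0,"hand":0.6},{"wx":0,"wy":0,"wz":0,"dx":0,"dy":0,"dz":0,"hand":0.6}]' >/dev/null
python3 st.py .405 .3545 .0313 -5.66
```

```text
t 4.55 p [0.4055 0.3549 0.0318] close ang -5.65 tilt [0.0012 0.001 ] open mm 70.4 ff 0.0 F [-0.1  0.4 -0.1] q [-0.85  0.86  0.08  1.96 -0.2   0.33 -0.71]
need dx dy dz wz [-0.002 -0.002 -0.002 -0.   ]
t 4.8 p [0.4051 0.3546 0.0313] close ang -5.65 tilt [0.0004 0.0004] open mm 50.4 ff 0.0 F [-0.2 -0.5 -0.8] q [-0.85  0.86  0.08  1.96 -0.2   0.33 -0.71]
need dx dy dz wz [-0.    -0.001 -0.    -0.   ]
```

```bash
python3 - <<'E'
from h import *
t=r.snapshot("top")[:,:,::-1];s=r.snapshot("scene")[:,:,::-1]
m=np.zeros((600,800,3),np.uint8)
a=crop(t,100,290,130,90,4);m[:360,:520]=a
b=crop(s,150,180,100,110,5);m[50:600,300:800]=b
cv2.imwrite("pics/p2.png",m)
E
python3 st.py
```

```text
t 4.9 p [0.405  0.3547 0.0316] close ang -5.65 tilt [0.0002 0.0004] open mm 43.0 ff 20.8 F [-1.8 -1.6 14.2] q [-0.85  0.86  0.08  1.96 -0.2   0.33 -0.71]
```

View pics/p2.png

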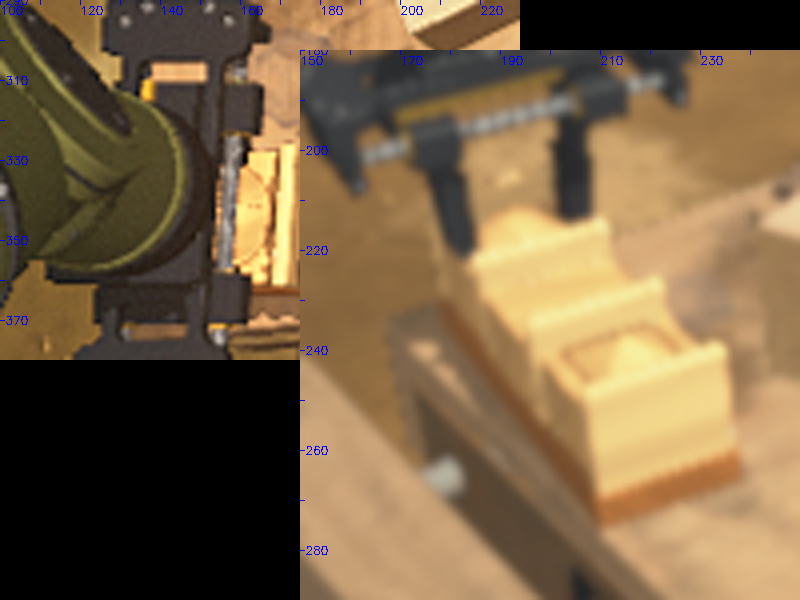

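```bash
python3 - <<'E'
from h import *
a=np.radians(-5.65);d=np.array([np.cos(a),np.sin(a),0])
for z in(.03,.06,.08):
  for s in(-.04,-.0215,.0215,.04): print(z,s,np.round(proj("scene",np.array([.405,.3547,z])+s*d),1))
k=(.3982,.2869,-.0987)
for x,y in((-.035,.034),(.035,.034),(-.035,-.102),(.035,-.102)):
  c,s=np.cos(k[2]),np.sin(k[2]);X=[k[0]+c*x-s*y,k[1]+s*x+c*y,.078];print("div",x,y,np.round(proj("scene",X),1), np.round(proj("scene",[*X[:2],0]),1))
E
```

```text
0.03 -0.04 [180.2 231.9]
0.03 -0.0215 [187.1 229.8]
0.03 0.0215 [202.9 225. ]
0.03 0.04 [209.6 223. ]
0.06 -0.04 [178.3 221.8]
0.06 -0.0215 [185.4 219.7]
0.06 0.0215 [201.5 215.1]
0.06 0.04 [208.2 213.1]
0.08 -0.04 [177.1 214.9]
0.08 -0.0215 [184.3 212.9]
0.08 0.0215 [200.5 208.3]
0.08 0.04 [207.3 206.4]
div -0.035 0.034 [184.1 221. ] [188.6 247.3]
div 0.035 0.034 [210.9 213.2] [214.3 239.1]
div -0.035 -0.102 [206.1 247.5] [210.2 274.9]
div 0.035 -0.102 [234.6 238.1] [237.4 265.2]
```

Reading the picture and the force together: the rack and divider heights project correctly, but the fingertips end at z≈0.06. They are squeezing the dome, with a 43 mm gap and 14 N upward. So the real tips stand about 31 mm higher than the reported TCP z. I'll open, go lower and watch the force.

```bash
python3 -m jog '[{"wx":0,"wy":0,"wz":0,"dx":0,"dy":0,"dz":0,"hand":0},{"wx":0,"wy":0,"wz":0,"dx":0,"dy":0,"dz":0,"hand":0},{"wx":0,"wy":0,"wz":0,"dx":0,"dy":0,"dz":0,"hand":0},{"wx":0,"wy":0,"wz":0,"dx":0,"dy":0,"dz":0,"hand":0},{"wx":0,"wy":0,"wz":0,"dx":0,"dy":0,"dz":0,"hand":0}]'  >/dev/null
python3 st.py
python3 -m jog '[{"wx":0,"wy":0,"wz":0,"dx":0,"dy":0,"dz":0,"hand":0},{"wx":0,"wy":0,"wz":0,"dx":0,"dy":0,"dz":0,"hand":0}]'  >/dev/null
python3 st.py
python3 - <<'E'
from h import *
t=r.snapshot("top")[:,:,::-1];s=r.snapshot("scene")[:,:,::-1]
cv2.imwrite("pics/raw3s.png",s);cv2.imwrite("pics/raw3t.png",t)
m=crop(s,150,170,100,75,8)
for sg in(-.044,.044):
  for dz,col in((0,(0,0,255)),(.031,(0,255,0))):
    a=np.radians(-5.65);X=np.array([.405,.3547,.0315+dz])+sg*np.array([np.cos(a),np.sin(a),0])
    u=np.round((proj("scene",X)-[150,170]+.5)*8).astype(int);cv2.circle(m,tuple(int(q) for q in u),4,col,-1)
cv2.imwrite("pics/p3.png",m)
E
```

```text
t 5.32 p [0.4049 0.3544 0.0309] close ang -5.64 tilt [-0.0001 -0.0002] open mm 74.0 ff 0.0 F [ 1.  -0.6  0.6] q [-0.85  0.86  0.08  1.96 -0.2   0.33 -0.71]
t 5.48 p [0.405  0.3544 0.0309] close ang -5.65 tilt [-0.0001 -0.0002] open mm 86.8 ff 0.0 F [-1.   0.6 -0.2] q [-0.85  0.86  0.08  1.96 -0.2   0.33 -0.71]
```

View pics/p3.png

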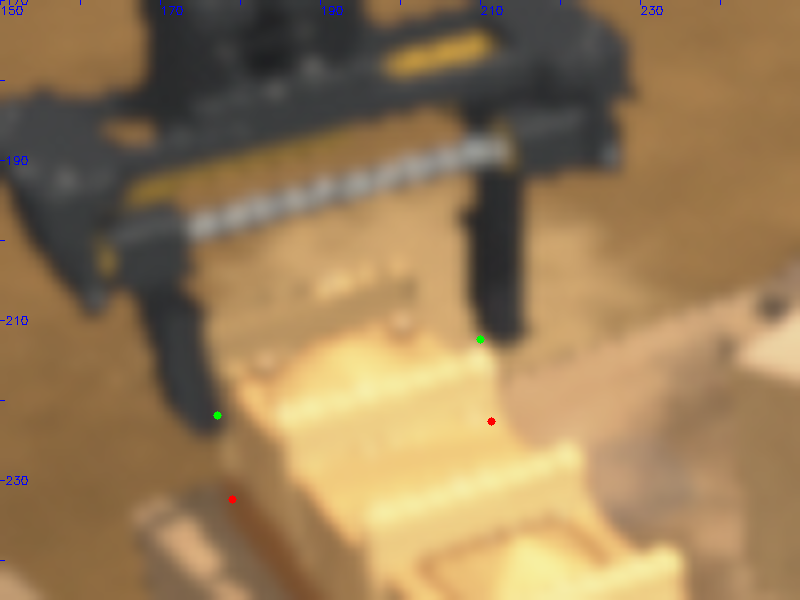

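Confirmed: the visible tips are at (176,224) and (212.5,213). They agree with the green marks (TCP + 31 mm), and the actual bias is about 28–31 mm. I'll descend another 30 mm and grip.

```bash
python3 -m jog '[{"wx":0,"wy":0,"wz":0,"dx":0,"dy":0,"dz":-0.04,"hand":0},{"wx":0,"wy":0,"wz":0,"dx":0,"dy":0,"dz":-0.04,"hand":0},{"wx":0,"wy":0,"wz":0,"dx":0,"dy":0,"dz":-0.03,"hand":0},{"wx":0,"wy":0,"wz":0,"dx":0,"dy":0,"dz":-0.01,"hand":0},{"wx":0,"wy":0,"wz":0,"dx":0,"dy":0,"dz":0,"hand":0}]'  >/dev/null
python3 st.py
python3 -m jog '[{"wx":0,"wy":0,"wz":0,"dx":0,"dy":0,"dz":0,"hand":0.5},{"wx":0,"wy":0,"wz":0,"dx":0,"dy":0,"dz":0,"hand":0.5},{"wx":0,"wy":0,"wz":0,"dx":0,"dy":0,"dz":0,"hand":0.5},{"wx":0,"wy":0,"wz":0,"dx":0,"dy":0,"dz":0,"hand":0.5},{"wx":0,"wy":0,"wz":0,"dx":0,"dy":0,"dz":0,"hand":0.5}]'  >/dev/null
python3 st.py
```

```text
t 6.0 p [ 4.043e-01  3.539e-01 -2.000e-04] close ang -5.65 tilt [-0.0016 -0.0015] open mm 88.3 ff 0.0 F [ 0.3  0.  -0.1] q [-0.84  0.92  0.07  1.97 -0.2   0.27 -0.71]
t 6.42 p [0.4052 0.3547 0.0014] close ang -5.65 tilt [0.0006 0.0005] open mm 65.5 ff 25.0 F [0.2 0.  1.1] q [-0.84  0.91  0.07  1.97 -0.2   0.27 -0.71]
```

```bash
python3 -m jog '[{"wx":0,"wy":0,"wz":0,"dx":0,"dy":0,"dz":0.06,"hand":0.5},{"wx":0,"wy":0,"wz":0,"dx":0,"dy":0,"dz":0.1,"hand":0.5},{"wx":0,"wy":0,"wz":0,"dx":0,"dy":0,"dz":0.12,"hand":0.5},{"wx":0,"wy":0,"wz":0,"dx":0,"dy":0,"dz":0.12,"hand":0.5},{"wx":0,"wy":0,"wz":0,"dx":0,"dy":0,"dz":0,"hand":0.5}]'  >/dev/null
python3 st.py
python3 -m jog '[{"wx":0,"wy":0,"wz":0.02,"dx":0.005,"dy":-0.1,"dz":0,"hand":0.5},{"wx":0,"wy":0,"wz":0.025,"dx":0.0075,"dy":-0.145,"dz":0,"hand":0.5},{"wx":0,"wy":0,"wz":0.025,"dx":0.0075,"dy":-0.145,"dz":0,"hand":0.5},{"wx":0,"wy":0,"wz":0.025,"dx":0.0075,"dy":-0.145,"dz":0,"hand":0.5},{"wx":0,"wy":0,"wz":0.025,"dx":0.0075,"dy":-0.145,"dz":0,"hand":0.5}]'  >/dev/null
python3 -m jog '[{"wx":0,"wy":0,"wz":0.025,"dx":0.0075,"dy":-0.145,"dz":0,"hand":0.5},{"wx":0,"wy":0,"wz":0.025,"dx":0.0075,"dy":-0.145,"dz":0,"hand":0.5},{"wx":0,"wy":0,"wz":0.025,"dx":0.005,"dy":-0.12,"dz":0,"hand":0.5},{"wx":0,"wy":0,"wz":0.004,"dx":0.0045,"dy":-0.07,"dz":0,"hand":0.5},{"wx":0,"wy":0,"wz":0,"dx":0,"dy":0,"dz":0,"hand":0.5}]'  >/dev/null
python3 -m jog '[{"wx":0,"wy":0,"wz":0,"dx":0,"dy":0,"dz":0,"hand":0.5},{"wx":0,"wy":0,"wz":0,"dx":0,"dy":0,"dz":0,"hand":0.5},{"wx":0,"wy":0,"wz":0,"dx":0,"dy":0,"dz":0,"hand":0.5}]'  >/dev/null
python3 st.py .42 .065 -.0186 17.1
```

```text
t 6.83 p [0.4076 0.3565 0.1058] close ang -5.68 tilt [0.0066 0.0059] open mm 65.9 ff 25.0 F [ 0.9  0.6 -0.7] q [-0.88  0.73  0.13  1.93 -0.18  0.48 -0.72]
t 7.92 p [0.42   0.0663 0.101 ] close ang 17.3 tilt [0.0004 0.0011] open mm 65.9 ff 25.0 F [ 0.5  0.2 -0.4] q [-0.23  0.65 -0.06  2.25  0.14  0.24 -0.11]
need dx dy dz wz [-0.    -0.005 -0.478 -0.002]
```

```bash
python3 -m jog '[{"wx":0,"wy":0,"wz":0,"dx":0,"dy":-0.005,"dz":-0.1,"hand":0.5},{"wx":0,"wy":0,"wz":0,"dx":0,"dy":0,"dz":-0.12,"hand":0.5},{"wx":0,"wy":0,"wz":0,"dx":0,"dy":0,"dz":-0.12,"hand":0.5},{"wx":0,"wy":0,"wz":0,"dx":0,"dy":0,"dz":-0.07,"hand":0.5},{"wx":0,"wy":0,"wz":0,"dx":0,"dy":0,"dz":-0.03,"hand":0.5}]'  >/dev/null
python3 -m jog '[{"wx":0,"wy":0,"wz":0,"dx":0,"dy":0,"dz":0,"hand":0.5},{"wx":0,"wy":0,"wz":0,"dx":0,"dy":0,"dz":0,"hand":0.5},{"wx":0,"wy":0,"wz":0,"dx":0,"dy":0,"dz":-0.008,"hand":0.5},{"wx":0,"wy":0,"wz":0,"dx":0,"dy":0,"dz":-0.008,"hand":0.5},{"wx":0,"wy":0,"wz":0,"dx":0,"dy":0,"dz":-0.004,"hand":0.5}]'  >/dev/null
python3 st.py
for i in 1 2; do python3 -m jog '[{"wx":0,"wy":0,"wz":0,"dx":0,"dy":0,"dz":-0.004,"hand":0.5},{"wx":0,"wy":0,"wz":0,"dx":0,"dy":0,"dz":0,"hand":0.5},{"wx":0,"wy":0,"wz":0,"dx":0,"dy":0,"dz":0,"hand":0.5}]'  >/dev/null
python3 st.py|cut -d q -f1;done
```

```text
t 8.75 p [0.426  0.0635 0.0103] close ang 17.21 tilt [-0.0083 -0.0047] open mm 65.9 ff 25.0 F [-0.3 -0.1 -0.5] q [-0.23  0.86 -0.05  2.27  1.04  0.04 -0.99]
t 9.0 p [0.426  0.0632 0.0092] close ang 17.19 tilt [-0.0085 -0.0049] open mm 65.9 ff 25.0 F [ 0.5  0.1 -0.6] 
t 9.25 p [0.4259 0.0629 0.008 ] close ang 17.18 tilt [-0.0089 -0.0051] open mm 65.7 ff 25.0 F [ 0.2  0.2 -0.8]
```

At this low height the spot is too close to the base: joint 6 is at its limit and the blank hasn't reached the bench. I'll lift and use a spot further out, (0.453, 0.103).

```bash
python3 -m jog '[{"wx":0,"wy":0,"wz":0,"dx":0,"dy":0,"dz":0.1,"hand":0.5},{"wx":0,"wy":0,"wz":0,"dx":0.02,"dy":0.04,"dz":0.1,"hand":0.5},{"wx":0,"wy":0,"wz":0,"dx":0.03,"dy":0.04,"dz":0,"hand":0.5},{"wx":0,"wy":0,"wz":0,"dx":0.03,"dy":0.04,"dz":0,"hand":0.5},{"wx":0,"wy":0,"wz":0,"dx":0.028,"dy":0.04,"dz":0,"hand":0.5}]'  >/dev/null
python3 -m jog '[{"wx":0,"wy":0,"wz":0,"dx":0,"dy":0,"dz":0,"hand":0.5},{"wx":0,"wy":0,"wz":0,"dx":0,"dy":0,"dz":0,"hand":0.5},{"wx":0,"wy":0,"wz":0,"dx":0,"dy":0,"dz":0,"hand":0.5},{"wx":0,"wy":0,"wz":0,"dx":0,"dy":0,"dz":0,"hand":0.5}]'  >/dev/null
python3 st.py .453 .103 -.0186 17.1
python3 -c "
from h import *
for q in((243,290),(208,300),(186,262)): print(onz('top',*q,.103))"
```

```text
t 10.0 p [0.4517 0.1018 0.0526] close ang 17.11 tilt [-0.0116 -0.0061] open mm 65.7 ff 25.0 F [-0.3 -0.8 -0.7] q [-0.05  0.81 -0.45  2.15  0.92  0.41 -0.95]
need dx dy dz wz [ 0.005  0.005 -0.285 -0.   ]
[0.49020889 0.1677984  0.103     ]
[0.47691764 0.23837088 0.103     ]
[0.55858064 0.27887408 0.103     ]
```

```bash
python3 -m jog '[{"wx":0.003,"wy":-0.0058,"wz":0,"dx":0.005,"dy":0.005,"dz":-0.07,"hand":0.5},{"wx":0,"wy":0,"wz":0,"dx":0,"dy":0,"dz":-0.08,"hand":0.5},{"wx":0,"wy":0,"wz":0,"dx":0,"dy":0,"dz":-0.07,"hand":0.5},{"wx":0,"wy":0,"wz":0,"dx":0,"dy":0,"dz":-0.04,"hand":0.5},{"wx":0,"wy":0,"wz":0,"dx":0,"dy":0,"dz":0,"hand":0.5}]'  >/dev/null
python3 -m jog '[{"wx":0,"wy":0,"wz":0,"dx":0,"dy":0,"dz":0,"hand":0.5},{"wx":0,"wy":0,"wz":0,"dx":0,"dy":0,"dz":0,"hand":0.5},{"wx":0,"wy":0,"wz":0,"dx":0,"dy":0,"dz":0,"hand":0.5}]'  >/dev/null
python3 st.py .453 .103 -.0186 17.1
```

```text
t 10.67 p [ 0.4543  0.1041 -0.0115] close ang 17.1 tilt [0.0024 0.002 ] open mm 65.8 ff 25.0 F [ 0.9 -0.3 -2. ] q [-0.22  0.91 -0.17  2.17  1.17  0.15 -1.19]
need dx dy dz wz [-0.005 -0.005 -0.028  0.   ]
```

```bash
python3 -m jog '[{"wx":0,"wy":0,"wz":0,"dx":0,"dy":0,"dz":-0.012,"hand":0.5},{"wx":0,"wy":0,"wz":0,"dx":0,"dy":0,"dz":0,"hand":0.5},{"wx":0,"wy":0,"wz":0,"dx":0,"dy":0,"dz":0,"hand":0.5}]'  >/dev/null
python3 st.py|cut -d q -f1
for i in 1 2 3; do python3 -m jog '[{"wx":0,"wy":0,"wz":0,"dx":0,"dy":0,"dz":-0.006,"hand":0.5},{"wx":0,"wy":0,"wz":0,"dx":0,"dy":0,"dz":0,"hand":0.5},{"wx":0,"wy":0,"wz":0,"dx":0,"dy":0,"dz":0,"hand":0.5}]'  >/dev/null
python3 st.py|cut -d q -f1;done
```

```text
t 10.92 p [ 0.4541  0.1041 -0.0151] close ang 17.12 tilt [0.0019 0.0015] open mm 66.2 ff 25.0 F [ 0.7  0.4 -1.4] 
t 11.17 p [ 0.4539  0.1042 -0.0168] close ang 17.13 tilt [0.0014 0.0013] open mm 65.8 ff 25.0 F [-1.  -0.2 -0.4] 
t 11.42 p [ 0.4539  0.1042 -0.0183] close ang 17.14 tilt [0.0014 0.0013] open mm 66.1 ff 25.0 F [ 0.4 -0.  -0. ] 
t 11.67 p [ 0.4541  0.1042 -0.0188] close ang 17.16 tilt [0.0027 0.0014] open mm 65.6 ff 25.0 F [-1.2 -0.8 11.1]
```

Contact came at the expected height (−0.0188), so the bias is 31 mm. I'll release, rise and turn −90°, since +90° would run joint 7 out of range.

```bash
python3 -m jog '[{"wx":0,"wy":0,"wz":0,"dx":0,"dy":0,"dz":0.002,"hand":0.2},{"wx":0,"wy":0,"wz":0,"dx":0,"dy":0,"dz":0,"hand":0},{"wx":0,"wy":0,"wz":0,"dx":0,"dy":0,"dz":0,"hand":0},{"wx":0,"wy":0,"wz":0,"dx":0,"dy":0,"dz":0,"hand":0}]'  >/dev/null
python3 st.py|cut -d q -f1
python3 -m jog '[{"wx":0,"wy":0,"wz":0,"dx":0,"dy":0,"dz":0.05,"hand":0},{"wx":0,"wy":0,"wz":0,"dx":0,"dy":0,"dz":0.08,"hand":0},{"wx":0,"wy":0,"wz":0,"dx":0,"dy":0,"dz":0.08,"hand":0},{"wx":0,"wy":0,"wz":0,"dx":0,"dy":0,"dz":0.07,"hand":0},{"wx":0,"wy":0,"wz":-0.0604,"dx":0,"dy":0,"dz":0,"hand":0}]'  >/dev/null
for i in 1 2 3; do python3 -m jog '[{"wx":0,"wy":0,"wz":-0.0604,"dx":0,"dy":0,"dz":0,"hand":0},{"wx":0,"wy":0,"wz":-0.0604,"dx":0,"dy":0,"dz":0,"hand":0},{"wx":0,"wy":0,"wz":-0.0604,"dx":0,"dy":0,"dz":0,"hand":0},{"wx":0,"wy":0,"wz":-0.0604,"dx":0,"dy":0,"dz":0,"hand":0}]'  >/dev/null; done
python3 -m jog '[{"wx":0,"wy":0,"wz":0,"dx":0,"dy":0,"dz":0,"hand":0},{"wx":0,"wy":0,"wz":0,"dx":0,"dy":0,"dz":0,"hand":0},{"wx":0,"wy":0,"wz":0,"dx":0,"dy":0,"dz":0,"hand":0},{"wx":0,"wy":0,"wz":0,"dx":0,"dy":0,"dz":0,"hand":0}]'  >/dev/null
python3 st.py .4541 .1042 -.009 107.1
```

```text
t 12.0 p [ 0.454   0.1042 -0.0194] close ang 17.13 tilt [0.0014 0.0014] open mm 87.2 ff 0.0 F [ 0.2 -0.4  0.5] 
t 13.75 p [0.4539 0.1042 0.0507] close ang -72.73 tilt [ 0.0012 -0.0014] open mm 88.6 ff 0.0 F [-1.4 -0.8 -0.4] q [-0.26  0.78 -0.11  2.16  0.37  0.22 -1.97]
need dx dy dz wz [ 0.001 -0.    -0.239 -0.001]
```

```bash
python3 - <<'E'
from h import *
for n in("top","scene"):
    r.snapshot(n)
    for d in r.masks_of(n,"dome_blank")[:2]:
        ys,xs=np.nonzero(d["region"]);print(n,round(d["p"],2),xs.mean(),ys.mean(),d["bbox"],len(xs))
    print("expected top dome",proj(n,[.454,.104,.048]),"bottom",proj(n,[.454,.104,0]))
E
python3 -m jog '[{"wx":0,"wy":0,"wz":0,"dx":0,"dy":0,"dz":-0.08,"hand":0},{"wx":0,"wy":0,"wz":0,"dx":0,"dy":0,"dz":-0.08,"hand":0},{"wx":0,"wy":0,"wz":0,"dx":0,"dy":0,"dz":-0.06,"hand":0},{"wx":0,"wy":0,"wz":0,"dx":0,"dy":0,"dz":-0.025,"hand":0},{"wx":0,"wy":0,"wz":0,"dx":0,"dy":0,"dz":0,"hand":0}]'  >/dev/null
python3 -m jog '[{"wx":0,"wy":0,"wz":0,"dx":0,"dy":0,"dz":0,"hand":0},{"wx":0,"wy":0,"wz":0,"dx":0,"dy":0,"dz":0,"hand":0},{"wx":0,"wy":0,"wz":0,"dx":0,"dy":0,"dz":0,"hand":0}]'  >/dev/null
python3 st.py .4541 .1042 -.0105 107.1
```

```text
top 0.31 334.3597453906936 247.45368744512731 [293.5, 195.4, 368.4, 298.3] 4556
expected top dome [278.26049552 308.65786995] bottom [279.83695436 311.68210249]
scene 0.87 264.89749182115594 269.1101417666303 [246.8, 253.4, 286.2, 285.2] 917
scene 0.74 400.8272727272727 361.03939393939396 [366.8, 333.2, 433.1, 388.5] 330
expected top dome [265.42012123 259.14956342] bottom [266.42734316 275.77854604]
t 14.62 p [ 0.4545  0.1043 -0.0097] close ang -72.86 tilt [ 0.0028 -0.001 ] open mm 88.0 ff 0.0 F [ 0.4 -0.1 -0. ] q [-0.31  0.91 -0.03  2.18  0.4   0.06 -2.  ]
need dx dy dz wz [-0.002 -0.    -0.003 -0.   ]
```

The scene mask at (264.9,269.1) matches the expected blank position. Now I grip across the 54 mm sides.

```bash
for i in 1 2; do python3 -m jog '[{"wx":0,"wy":0,"wz":0,"dx":0,"dy":0,"dz":0,"hand":0.55},{"wx":0,"wy":0,"wz":0,"dx":0,"dy":0,"dz":0,"hand":0.55},{"wx":0,"wy":0,"wz":0,"dx":0,"dy":0,"dz":0,"hand":0.55},{"wx":0,"wy":0,"wz":0,"dx":0,"dy":0,"dz":0,"hand":0.55}]' 20 >/dev/null; done
python3 st.py
python3 -m jog '[{"wx":0,"wy":0,"wz":0,"dx":0,"dy":0,"dz":0.06,"hand":0.55},{"wx":0,"wy":0,"wz":0,"dx":0,"dy":0,"dz":0.12,"hand":0.55},{"wx":0,"wy":0,"wz":0,"dx":0,"dy":0,"dz":0.14,"hand":0.55},{"wx":0,"wy":0,"wz":0,"dx":0,"dy":0,"dz":0.14,"hand":0.55},{"wx":0,"wy":0,"wz":0,"dx":0,"dy":0,"dz":0.04,"hand":0.55}]'  >/dev/null
python3 -m jog '[{"wx":0,"wy":0,"wz":0,"dx":0,"dy":0,"dz":0,"hand":0.55},{"wx":0,"wy":0,"wz":0,"dx":0,"dy":0,"dz":0,"hand":0.55},{"wx":0,"wy":0,"wz":0,"dx":0,"dy":0,"dz":0,"hand":0.55}]'  >/dev/null
python3 st.py .5759 .0059 .04 107.1
```

```text
t 15.28 p [ 0.4541  0.1044 -0.0104] close ang -72.83 tilt [ 0.0017 -0.0012] open mm 53.5 ff 20.0 F [0.4 0.  2.3] q [-0.31  0.91 -0.03  2.18  0.4   0.06 -2.  ]
t 15.95 p [0.4531 0.1037 0.1134] close ang -72.86 tilt [-0.0007 -0.0025] open mm 54.2 ff 20.0 F [ 0.9  0.6 -0.8] q [-0.19  0.66 -0.21  2.12  0.34  0.4  -1.95]
need dx dy dz wz [ 0.491 -0.391 -0.294 -0.   ]
```

```bash
python3 -m jog '[{"wx":0,"wy":0,"wz":0,"dx":0.05,"dy":-0.04,"dz":0.02,"hand":0.55},{"wx":0,"wy":0,"wz":0,"dx":0.09,"dy":-0.072,"dz":0,"hand":0.55},{"wx":0,"wy":0,"wz":0,"dx":0.11,"dy":-0.087,"dz":0,"hand":0.55},{"wx":0,"wy":0,"wz":0,"dx":0.11,"dy":-0.087,"dz":0,"hand":0.55},{"wx":0,"wy":0,"wz":0,"dx":0.09,"dy":-0.07,"dz":0,"hand":0.55}]'  >/dev/null
python3 -m jog '[{"wx":0,"wy":0,"wz":0,"dx":0.041,"dy":-0.035,"dz":0,"hand":0.55},{"wx":0,"wy":0,"wz":0,"dx":0,"dy":0,"dz":0,"hand":0.55},{"wx":0,"wy":0,"wz":0,"dx":0,"dy":0,"dz":0,"hand":0.55},{"wx":0,"wy":0,"wz":0,"dx":0,"dy":0,"dz":0,"hand":0.55},{"wx":0,"wy":0,"wz":0,"dx":0,"dy":0,"dz":0,"hand":0.55}]'  >/dev/null
python3 -m jog '[{"wx":0,"wy":0,"wz":0,"dx":0,"dy":0,"dz":0,"hand":0.55},{"wx":0,"wy":0,"wz":0,"dx":0,"dy":0,"dz":0,"hand":0.55}]'  >/dev/null
python3 st.py .5759 .0059 .04 107.1
python3 - <<'E'
from ov import *
t=r.snapshot("top")[:,:,::-1];s=r.snapshot("scene")[:,:,::-1]
cv2.imwrite("pics/raw4t.png",t);cv2.imwrite("pics/raw4s.png",s)
p=r.get_state()["tool_pos"];a=.2985
def box(c,z):
    T=lambda x,y,z:(c[0]+np.cos(a)*x-np.sin(a)*y,c[1]+np.sin(a)*x+np.cos(a)*y,z)
    return [[T(x,y,z+h) for x,y in((-.033,-.027),(.033,-.027),(.033,.027),(-.033,.027),(-.033,-.027))] for h in(0,.042)]
m=np.zeros((600,800,3),np.uint8)
b=crop(s,295,195,75,90,6);draw(b,"scene",box(p,p[2]+.0104)+nestpts((.5759,.0059),a),295,195,6,(0,255,0));m[:540,:450]=b
b=crop(t,260,190,110,110,3);draw(b,"top",box(p,p[2]+.0104),260,190,3,(0,255,0));m[:330,460:790]=b
cv2.imwrite("pics/p4.png",m)
E
```

```text
t 16.95 p [0.576  0.0074 0.1195] close ang -72.75 tilt [ 0.0008 -0.0014] open mm 54.0 ff 20.0 F [-0.4 -0.2 -1.3] q [ 0.08  0.75 -0.29  1.79  0.34  0.64 -1.68]
need dx dy dz wz [-0.001 -0.006 -0.318 -0.001]
```

View pics/p4.png

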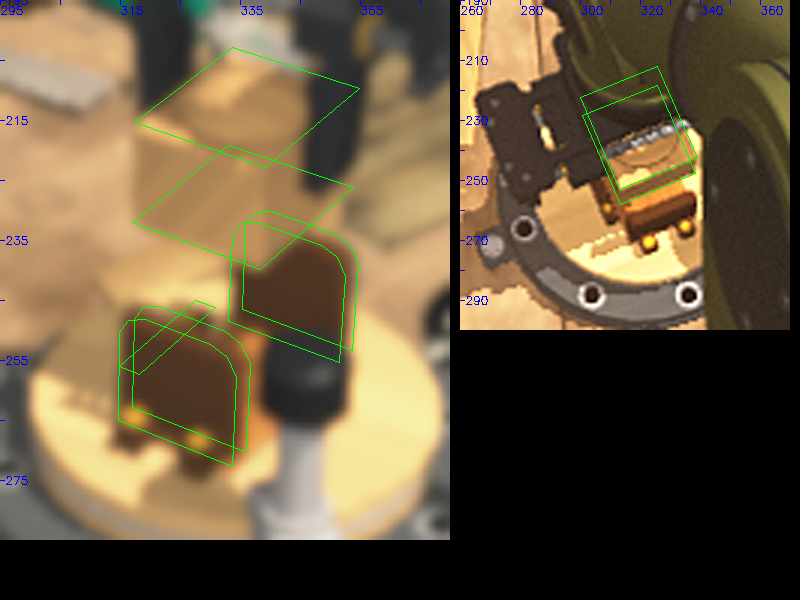

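The outlines predicted from the arm's pose coincide with the blank in both views: the scene corner is at (316,215) and the top-view front edge is near (325,252). I'll shift a touch off the stop and go down, checking the force.

```bash
python3 -m jog '[{"wx":0,"wy":0,"wz":-0.001,"dx":0.001,"dy":-0.011,"dz":-0.03,"hand":0.55},{"wx":0,"wy":0,"wz":0,"dx":0,"dy":0,"dz":-0.05,"hand":0.55},{"wx":0,"wy":0,"wz":0,"dx":0,"dy":0,"dz":0,"hand":0.55},{"wx":0,"wy":0,"wz":0,"dx":0,"dy":0,"dz":0,"hand":0.55},{"wx":0,"wy":0,"wz":0,"dx":0,"dy":0,"dz":0,"hand":0.55}]'  >/dev/null
python3 st.py .5763 .0045 .0396 107.1
for i in 1 2 3; do python3 -m jog '[{"wx":0,"wy":0,"wz":0,"dx":0,"dy":0,"dz":-0.014,"hand":0.55},{"wx":0,"wy":0,"wz":0,"dx":0,"dy":0,"dz":-0.014,"hand":0.55},{"wx":0,"wy":0,"wz":0,"dx":0,"dy":0,"dz":0,"hand":0.55}]'  >/dev/null
python3 st.py .5763 .0045 .0396 107.1 | sed 's/q \[.*//';done
```

```text
t 17.47 p [0.5771 0.0038 0.0996] close ang -72.96 tilt [ 0.0015 -0.0014] open mm 53.9 ff 20.0 F [ 0.3 -0.1 -1.5] q [ 0.07  0.78 -0.28  1.81  0.35  0.6  -1.69]
need dx dy dz wz [-0.003  0.003 -0.24   0.001]
t 17.72 p [0.5767 0.0037 0.092 ] close ang -72.96 tilt [ 0.0008 -0.0016] open mm 53.9 ff 20.0 F [-0.4 -0.3 -0.9] 
need dx dy dz wz [-0.001  0.003 -0.21   0.001]
t 17.97 p [0.5765 0.0036 0.0848] close ang -72.96 tilt [ 0.0002 -0.0017] open mm 53.8 ff 20.0 F [ 0.3  0.5 -1.6] 
need dx dy dz wz [-0.001  0.003 -0.181  0.001]
t 18.22 p [0.5765 0.0037 0.0778] close ang -72.96 tilt [ 0.0003 -0.0016] open mm 54.1 ff 20.0 F [ 0.3 -0.1 -1.2] 
need dx dy dz wz [-0.001  0.003 -0.153  0.001]
```

```bash
for i in 1 2 3; do python3 -m jog '[{"wx":0,"wy":0,"wz":0,"dx":0,"dy":0,"dz":-0.024,"hand":0.55},{"wx":0,"wy":0,"wz":0,"dx":0,"dy":0,"dz":-0.022,"hand":0.55},{"wx":0,"wy":0,"wz":0,"dx":0,"dy":0,"dz":0,"hand":0.55}]'  >/dev/null
python3 st.py .5763 .0045 .0396 107.1 | sed 's/q \[.*//';done
```

```text
t 18.47 p [0.5761 0.0036 0.0658] close ang -72.95 tilt [-0.0006 -0.0018] open mm 53.9 ff 20.0 F [ 0.  -0.2 -0.5] 
need dx dy dz wz [ 0.001  0.004 -0.105  0.   ]
t 18.72 p [0.5762 0.0036 0.0543] close ang -72.96 tilt [-0.0005 -0.0018] open mm 54.0 ff 20.0 F [ 0.4 -0.3 -1.1] 
need dx dy dz wz [ 0.     0.003 -0.059  0.   ]
t 18.97 p [0.5762 0.0037 0.0429] close ang -72.95 tilt [-0.0003 -0.0017] open mm 53.8 ff 20.0 F [ 0.4 -0.1 -1. ] 
need dx dy dz wz [ 0.     0.003 -0.013  0.   ]
```

```bash
for i in 1 2; do python3 -m jog '[{"wx":0,"wy":0,"wz":0,"dx":-0.001,"dy":0.003,"dz":-0.007,"hand":0.55},{"wx":0,"wy":0,"wz":0,"dx":0,"dy":0,"dz":0,"hand":0.55},{"wx":0,"wy":0,"wz":0,"dx":0,"dy":0,"dz":0,"hand":0.55},{"wx":0,"wy":0,"wz":0,"dx":0,"dy":0,"dz":0,"hand":0.55}]'  >/dev/null
python3 st.py .5763 .0045 .0396 107.1 | sed 's/q \[.*//';done
python3 -m jog '[{"wx":0,"wy":0,"wz":0,"dx":-0.001,"dy":0.002,"dz":-0.004,"hand":0.55},{"wx":0,"wy":0,"wz":0,"dx":0,"dy":0,"dz":0,"hand":0.55},{"wx":0,"wy":0,"wz":0,"dx":0,"dy":0,"dz":0,"hand":0.55}]'  >/dev/null
python3 st.py .5763 .0045 .0396 107.1 | sed 's/q \[.*//'
```

```text
t 19.3 p [0.5769 0.0045 0.0424] close ang -72.96 tilt [ 0.0018 -0.0015] open mm 53.8 ff 20.0 F [ 0.7  0.1 -1.4] 
need dx dy dz wz [-0.002 -0.    -0.011  0.001]
t 19.63 p [0.5765 0.0052 0.0405] close ang -72.96 tilt [ 0.0015 -0.0015] open mm 53.6 ff 20.0 F [ 0.3  0.4 -0.8] 
need dx dy dz wz [-0.001 -0.003 -0.004  0.001]
t 19.88 p [0.5764 0.0056 0.0396] close ang -72.97 tilt [ 0.0019 -0.0016] open mm 53.8 ff 20.0 F [-0.6 -0.   1.1] 
need dx dy dz wz [-0.001 -0.005 -0.     0.001]
```

```bash
for i in 1 2; do python3 -m jog '[{"wx":0,"wy":0,"wz":0,"dx":0,"dy":0,"dz":-0.004,"hand":0.55},{"wx":0,"wy":0,"wz":0,"dx":0,"dy":0,"dz":0,"hand":0.55},{"wx":0,"wy":0,"wz":0,"dx":0,"dy":0,"dz":0,"hand":0.55}]'  >/dev/null
python3 st.py  | sed 's/q \[.*//';done
```

```text
t 20.13 p [0.5764 0.0056 0.0396] close ang -72.97 tilt [ 0.0022 -0.0019] open mm 53.8 ff 20.0 F [-2.9 -0.8  9.6] 
t 20.38 p [0.5765 0.0056 0.0395] close ang -72.98 tilt [ 0.0027 -0.0022] open mm 53.5 ff 20.0 F [-4.7 -1.  16.9]
```

The blank is seated, with floor contact at the right height and its nest-frame position about (0.4, −0.4) mm. I'll relieve the pressure, release, rise and go over the knob.

```bash
python3 -m jog '[{"wx":0,"wy":0,"wz":0,"dx":0,"dy":0,"dz":0.007,"hand":0.55},{"wx":0,"wy":0,"wz":0,"dx":0,"dy":0,"dz":0,"hand":0.3},{"wx":0,"wy":0,"wz":0,"dx":0,"dy":0,"dz":0,"hand":0.2},{"wx":0,"wy":0,"wz":0,"dx":0,"dy":0,"dz":0,"hand":0.1},{"wx":0,"wy":0,"wz":0,"dx":0,"dy":0,"dz":0,"hand":0.1}]'  >/dev/null
python3 st.py  | sed 's/q \[.*//'
python3 -m jog '[{"wx":0,"wy":0,"wz":0,"dx":0,"dy":0,"dz":0.05,"hand":0.1},{"wx":0,"wy":0,"wz":0,"dx":0,"dy":0,"dz":0.1,"hand":0.1},{"wx":0,"wy":0,"wz":0,"dx":0,"dy":0,"dz":0.12,"hand":0.1},{"wx":0,"wy":0,"wz":0,"dx":0,"dy":0,"dz":0.1,"hand":0.4},{"wx":0,"wy":0,"wz":-0.02,"dx":-0.04,"dy":-0.07,"dz":0,"hand":0.4}]'  >/dev/null
python3 -m jog '[{"wx":0,"wy":0,"wz":-0.022,"dx":-0.05,"dy":-0.09,"dz":0,"hand":0.4},{"wx":0,"wy":0,"wz":-0.02,"dx":-0.05,"dy":-0.09,"dz":0,"hand":0.4},{"wx":0,"wy":0,"wz":0,"dx":-0.031,"dy":-0.067,"dz":0,"hand":0.4},{"wx":0,"wy":0,"wz":0,"dx":0,"dy":0,"dz":0,"hand":0.4},{"wx":0,"wy":0,"wz":0,"dx":0,"dy":0,"dz":0,"hand":0.4}]'  >/dev/null
python3 -m jog '[{"wx":0,"wy":0,"wz":0,"dx":0,"dy":0,"dz":0,"hand":0.4},{"wx":0,"wy":0,"wz":0,"dx":0,"dy":0,"dz":0,"hand":0.4},{"wx":0,"wy":0,"wz":0,"dx":0,"dy":0,"dz":0,"hand":0.4}]'  >/dev/null
python3 st.py .5338 -.0736 .0673 -80
python3 - <<'E'
from h import *
for n in("top","scene"):
    r.snapshot(n)
    for q in("dome_blank","knob_grip"):
      for d in r.masks_of(n,q)[:1]:
        ys,xs=np.nonzero(d["region"]);print(n,q,round(d["p"],2),xs.mean(),ys.mean(),d["bbox"],len(xs))
    print("expected dome",proj(n,[.576,.006,.095]))
E
```

```text
t 20.8 p [0.5761 0.0058 0.0389] close ang -72.96 tilt [ 0.0009 -0.0015] open mm 77.9 ff 0.0 F [0.6 0.5 0. ] 
t 21.88 p [ 0.5341 -0.0719  0.1317] close ang -79.94 tilt [ 0.0018 -0.0007] open mm 52.6 ff 0.0 F [ 0.3 -0.1 -0.3] q [ 0.22  0.69 -0.28  1.9   0.32  0.59 -1.66]
need dx dy dz wz [-0.001 -0.007 -0.258 -0.001]
top dome_blank 0.55 313.8519553072626 242.84357541899442 [304.4, 225.7, 336.0, 263.3] 358
top knob_grip 0.68 361.7282608695652 259.7717391304348 [353.1, 256.2, 370.8, 266.3] 92
expected dome [319.48260518 241.92422779]
scene dome_blank 0.6 336.78297872340426 246.33617021276595 [320.4, 237.0, 353.4, 271.3] 470
scene knob_grip 0.53 345.7733333333333 258.0622222222222 [338.1, 247.1, 352.6, 266.3] 225
expected dome [334.69145543 242.1428863 ]
```

```bash
python3 -m jog '[{"wx":0,"wy":0,"wz":0,"dx":-0.001,"dy":-0.007,"dz":-0.05,"hand":0.4},{"wx":0,"wy":0,"wz":0,"dx":0,"dy":0,"dz":-0.07,"hand":0.4},{"wx":0,"wy":0,"wz":0,"dx":0,"dy":0,"dz":-0.07,"hand":0.4},{"wx":0,"wy":0,"wz":0,"dx":0,"dy":0,"dz":-0.048,"hand":0.4},{"wx":0,"wy":0,"wz":0,"dx":0,"dy":0,"dz":-0.02,"hand":0.4}]'  >/dev/null
python3 -m jog '[{"wx":0,"wy":0,"wz":0,"dx":0,"dy":0,"dz":0,"hand":0.4},{"wx":0,"wy":0,"wz":0,"dx":0,"dy":0,"dz":0,"hand":0.4},{"wx":0,"wy":0,"wz":0,"dx":0,"dy":0,"dz":0,"hand":0.4}]'  >/dev/null
python3 st.py .5338 -.0736 .0673 -80 | sed 's/q \[.*//'
for i in 1 2; do python3 -m jog '[{"wx":0,"wy":0,"wz":0,"dx":0,"dy":0,"dz":0,"hand":0.8},{"wx":0,"wy":0,"wz":0,"dx":0,"dy":0,"dz":0,"hand":0.8},{"wx":0,"wy":0,"wz":0,"dx":0,"dy":0,"dz":0,"hand":0.8}]' 30 >/dev/null; done
python3 st.py .5338 -.0736 .0673 -80| sed 's/q \[.*//'
```

```text
t 22.85 p [ 0.5339 -0.0753  0.068 ] close ang -80.07 tilt [ 0.0027 -0.0017] open mm 52.6 ff 0.0 F [ 0.9  0.3 -0.1] 
need dx dy dz wz [-0.     0.007 -0.003  0.001]
t 23.35 p [ 0.5334 -0.0737  0.0677] close ang -79.99 tilt [ 0.0019 -0.0001] open mm 32.3 ff 30.0 F [-1.3  5.4  6. ] 
need dx dy dz wz [ 0.002  0.001 -0.002 -0.   ]
```

```bash
python3 -m jog '[{"wx":0,"wy":0,"wz":0,"dx":0,"dy":0,"dz":0.02,"hand":0.8},{"wx":0,"wy":0,"wz":0,"dx":0,"dy":0,"dz":0.02,"hand":0.8},{"wx":0,"wy":0,"wz":0,"dx":0,"dy":0,"dz":0.02,"hand":0.8},{"wx":0,"wy":0,"wz":0,"dx":0,"dy":0,"dz":0.002,"hand":0.8},{"wx":0,"wy":0,"wz":0,"dx":0,"dy":0,"dz":0,"hand":0.8}]' >/dev/null; python3 -m jog '[{"wx":0,"wy":0,"wz":0,"dx":0,"dy":0,"dz":0,"hand":0.8},{"wx":0,"wy":0,"wz":0,"dx":0,"dy":0,"dz":0,"hand":0.8}]'  >/dev/null
python3 st.py | sed 's/q \[.*//'
python3 - <<'E'
from h import *
c=np.array([.5759,.0059]);a0=np.arctan2(-.0737-c[1],.5334-c[0])
a0=.2985+np.radians(225)
A=a0-np.linspace(0,np.pi/2,13);P=c+.09*np.c_[np.cos(A),np.sin(A)]
print(np.round(P,4).tolist());print(np.round(np.diff(P,axis=0)/.25,3).tolist())
E
```

```text
t 23.93 p [ 0.5337 -0.074   0.0824] close ang -80.01 tilt [0.0019 0.0001] open mm 32.5 ff 30.0 F [ 1.2  5.1 -7. ] 
[[0.5338, -0.0736], [0.5238, -0.0675], [0.5146, -0.06], [0.5066, -0.0515], [0.4997, -0.0419], [0.4941, -0.0316], [0.4899, -0.0206], [0.4872, -0.0091], [0.486, 0.0026], [0.4863, 0.0144], [0.4882, 0.026], [0.4915, 0.0373], [0.4964, 0.048]]
[[-0.04, 0.025], [-0.037, 0.03], [-0.032, 0.034], [-0.028, 0.038], [-0.022, 0.041], [-0.017, 0.044], [-0.011, 0.046], [-0.005, 0.047], [0.001, 0.047], [0.007, 0.046], [0.013, 0.045], [0.019, 0.043]]
```

```bash
python3 -m jog '[{"wx":0,"wy":0,"wz":0,"dx":-0.02,"dy":0.012,"dz":0,"hand":0.8},{"wx":0,"wy":0,"wz":0,"dx":-0.02,"dy":0.013,"dz":0,"hand":0.8},{"wx":0,"wy":0,"wz":0,"dx":-0.037,"dy":0.03,"dz":0,"hand":0.8},{"wx":0,"wy":0,"wz":0,"dx":-0.032,"dy":0.034,"dz":0,"hand":0.8},{"wx":0,"wy":0,"wz":0,"dx":-0.028,"dy":0.038,"dz":0,"hand":0.8}]' >/dev/null
python3 st.py .4997 -.0419 .0824 -80| sed 's/q \[.*//'
python3 -m jog '[{"wx":0,"wy":0,"wz":0,"dx":-0.022,"dy":0.041,"dz":0,"hand":0.8},{"wx":0,"wy":0,"wz":0,"dx":-0.017,"dy":0.044,"dz":0,"hand":0.8},{"wx":0,"wy":0,"wz":0,"dx":-0.011,"dy":0.046,"dz":0,"hand":0.8},{"wx":0,"wy":0,"wz":0,"dx":-0.005,"dy":0.047,"dz":0,"hand":0.8},{"wx":0,"wy":0,"wz":0,"dx":0,"dy":0,"dz":0,"hand":0.8}]' >/dev/null
python3 st.py .486 .0026 .0824 -80| sed 's/q \[.*//'
python3 -m jog '[{"wx":0,"wy":0,"wz":0,"dx":0.001,"dy":0.047,"dz":0,"hand":0.8},{"wx":0,"wy":0,"wz":0,"dx":0.007,"dy":0.046,"dz":0,"hand":0.8},{"wx":0,"wy":0,"wz":0,"dx":0.013,"dy":0.045,"dz":0,"hand":0.8},{"wx":0,"wy":0,"wz":0,"dx":0.01,"dy":0.022,"dz":0,"hand":0.8},{"wx":0,"wy":0,"wz":0,"dx":0.009,"dy":0.021,"dz":0,"hand":0.8}]' >/dev/null
python3 -m jog '[{"wx":0,"wy":0,"wz":0,"dx":0,"dy":0,"dz":0,"hand":0.8},{"wx":0,"wy":0,"wz":0,"dx":0,"dy":0,"dz":0,"hand":0.8},{"wx":0,"wy":0,"wz":0,"dx":0,"dy":0,"dz":0,"hand":0.8},{"wx":0,"wy":0,"wz":0,"dx":0,"dy":0,"dz":0,"hand":0.8}]' >/dev/null
python3 st.py .4964 .048 .0824 -80
```

```text
t 24.35 p [ 0.4996 -0.044   0.0829] close ang -80.14 tilt [ 0.0034 -0.0023] open mm 32.1 ff 30.0 F [ 4.2  0.8 -6.6] 
need dx dy dz wz [ 0.     0.008 -0.002  0.001]
t 24.77 p [0.4842 0.0027 0.0827] close ang -79.9 tilt [-0.0001 -0.0017] open mm 32.0 ff 30.0 F [ 1.5  1.4 -7. ] 
need dx dy dz wz [ 0.007 -0.    -0.001 -0.001]
t 25.52 p [0.494  0.0467 0.0825] close ang -80.03 tilt [-0.0008 -0.0011] open mm 32.0 ff 30.0 F [-4.1  4.  -6.7] q [-0.08  0.74 -0.17  2.06  0.32  0.38 -1.91]
need dx dy dz wz [ 0.01   0.005 -0.001  0.   ]
```

```bash
python3 -m jog '[{"wx":0,"wy":0,"wz":0,"dx":0.008,"dy":0.006,"dz":0,"hand":0.8},{"wx":0,"wy":0,"wz":0,"dx":0,"dy":0,"dz":0,"hand":0.8},{"wx":0,"wy":0,"wz":0,"dx":0,"dy":0,"dz":0,"hand":0.8},{"wx":0,"wy":0,"wz":0,"dx":0,"dy":0,"dz":0,"hand":0.8}]' >/dev/null
python3 st.py .4964 .048 .0824 -80| sed 's/q \[.*//'
python3 -m jog '[{"wx":0,"wy":0,"wz":0,"dx":0,"dy":0,"dz":-0.02,"hand":0.8},{"wx":0,"wy":0,"wz":0,"dx":0,"dy":0,"dz":-0.02,"hand":0.8},{"wx":0,"wy":0,"wz":0,"dx":0,"dy":0,"dz":-0.01,"hand":0.8},{"wx":0,"wy":0,"wz":0,"dx":0,"dy":0,"dz":0,"hand":0.8},{"wx":0,"wy":0,"wz":0,"dx":0,"dy":0,"dz":0,"hand":0.8}]' >/dev/null
python3 st.py .4964 .048 .0677 -80| sed 's/q \[.*//'
```

```text
t 25.85 p [0.4944 0.0474 0.0823] close ang -80.06 tilt [-0.0038 -0.0023] open mm 31.9 ff 30.0 F [-5.7  2.8 -6.8] 
need dx dy dz wz [0.008 0.002 0.001 0.001]
t 26.27 p [0.4945 0.0475 0.0698] close ang -80.05 tilt [-0.0036 -0.0022] open mm 32.1 ff 30.0 F [-6.8  2.3 -4.9] 
need dx dy dz wz [ 0.008  0.002 -0.008  0.   ]
```

```bash
python3 -m jog '[{"wx":0,"wy":0,"wz":0,"dx":0,"dy":0,"dz":-0.006,"hand":0.8},{"wx":0,"wy":0,"wz":0,"dx":0,"dy":0,"dz":-0.004,"hand":0.8},{"wx":0,"wy":0,"wz":0,"dx":0,"dy":0,"dz":0,"hand":0.8},{"wx":0,"wy":0,"wz":0,"dx":0,"dy":0,"dz":0,"hand":0.8}]' >/dev/null
python3 st.py | sed 's/q \[.*//'
python3 -m jog '[{"wx":0,"wy":0,"wz":0,"dx":0,"dy":0,"dz":0,"hand":0.5},{"wx":0,"wy":0,"wz":0,"dx":0,"dy":0,"dz":0,"hand":0.4},{"wx":0,"wy":0,"wz":0,"dx":0,"dy":0,"dz":0,"hand":0.4},{"wx":0,"wy":0,"wz":0,"dx":0,"dy":0,"dz":0,"hand":0.4},{"wx":0,"wy":0,"wz":0,"dx":0,"dy":0,"dz":0,"hand":0.4}]' >/dev/null
python3 st.py | sed 's/q \[.*//'
for i in 1 2; do python3 -m jog '[{"wx":0,"wy":0,"wz":0,"dx":0,"dy":0,"dz":0.08,"hand":0.4},{"wx":0,"wy":0,"wz":0,"dx":0,"dy":0,"dz":0.12,"hand":0.4},{"wx":0,"wy":0,"wz":0,"dx":0,"dy":0,"dz":0.12,"hand":0.4}]' >/dev/null;done
for i in 1 2; do python3 -m jog '[{"wx":0,"wy":0,"wz":0,"dx":-0.02,"dy":0.14,"dz":0,"hand":0.4},{"wx":0,"wy":0,"wz":0,"dx":-0.02,"dy":0.14,"dz":0,"hand":0.4},{"wx":0,"wy":0,"wz":0,"dx":-0.02,"dy":0.14,"dz":0,"hand":0.4},{"wx":0,"wy":0,"wz":0,"dx":-0.02,"dy":0.14,"dz":0,"hand":0.4}]' >/dev/null;done
python3 st.py
python3 - <<'E'
from ov import *
t=r.snapshot("top")[:,:,::-1];s=r.snapshot("scene")[:,:,::-1]
m=np.zeros((560,800,3),np.uint8)
c=np.array([.5759,.0059]);a=.2985-np.pi/2;g=[[(*(c+.09*np.array([np.cos(.2985+2.356),np.sin(.2985+2.356)])+.017*np.array([np.cos(q),np.sin(q)])),.126) for q in np.linspace(0,6.3,20)]]
T=lambda x,y,z:(c[0]+np.cos(a)*x-np.sin(a)*y,c[1]+np.sin(a)*x+np.cos(a)*y,z)
B=[[T(x,y,.092) for x,y in((-.033,-.027),(.033,-.027),(.033,.027),(-.033,.027),(-.033,-.027))]]
b=crop(t,260,190,110,110,4);draw(b,"top",g+B,260,190,4,(0,255,0));m[:440,:440]=b
b=crop(s,290,215,85,100,4);draw(b,"scene",g+B,290,215,4,(0,255,0));m[:400,450:790]=b
cv2.imwrite("pics/p5.png",m)
E
```

```text
t 26.6 p [0.4946 0.0476 0.0679] close ang -80.05 tilt [-0.003  -0.0022] open mm 32.0 ff 30.0 F [-7.3  3.3 -1.2] 
t 27.02 p [0.4983 0.0474 0.0681] close ang -80.11 tilt [ 0.0032 -0.0017] open mm 53.2 ff 0.0 F [-0.3  0.5 -0. ] 
t 28.18 p [0.4571 0.3292 0.228 ] close ang -80.09 tilt [ 0.002  -0.0017] open mm 52.7 ff 0.0 F [0.6 0.2 0.5] q [-0.55  0.59 -0.27  1.73  0.2   0.85 -2.3 ]
```

View pics/p5.png

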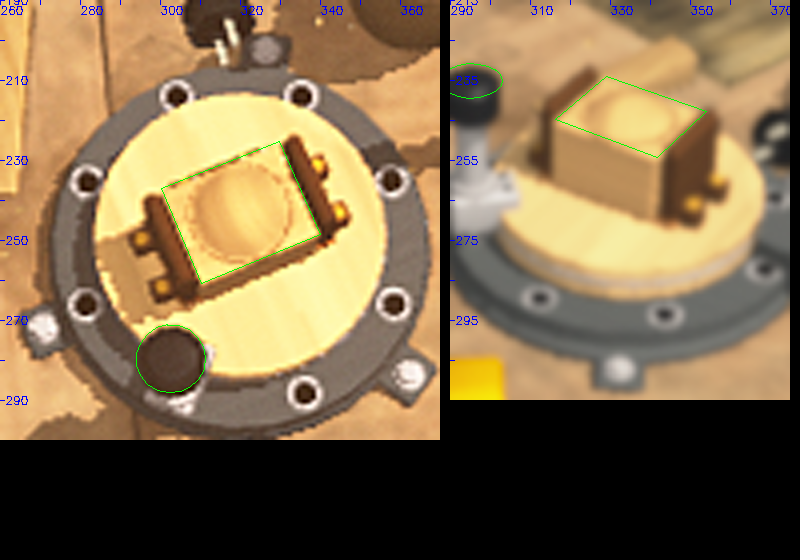

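The knob sits at home height over the goal hole (outline centred at (301,279) in the top view). The blank matches its predicted outline in both views, flat between the cheeks and against the stop. Now I hand it in.

```bash
python3 -c "
from plant import r
print(r.finish_job())"
```

```text
the job is handed in; nothing more can be done
None
```

I set the dome blank in the nest against the stop, turned the table a quarter turn clockwise and let the pin drop home in the goal hole, then handed the job in at about 28 s; the last pictures and readings agree with this, but no verdict was returned.

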